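# Gauge both faces of a cabinet lock and show its key face to the inspection camera

## Robot

A 6-joint arm with a two-finger parallel gripper is mounted at the origin on the work surface. World frame = base frame: x ahead of the robot, y to its left, z up, the work surface at z = 0. Lengths are in mm, angles in degrees, forces in N, time in s.
With the tool pointing down it reaches from about 275 to 850 mm from the base axis. Payload 5.2 kg.
Tool frame: the origin (TCP) lies midway between the tips of the shut fingers; the grasp point (between the pads) lies env.pinch_z behind it (env.pinch_z is the distance from the TCP to the grasp point, in mm); z points along the fingers, y is the direction in which the jaws open and shut (so a half turn about z gives the same grasp; the last joint's range is limited). The gripper opens to 85 mm and grips with 20 to 120 N. Pads are 22 mm wide; open, the fingers measure 114 mm over their backs; the gripper's body (76 mm by 85 mm) begins 54 mm behind the grasp point. The pads swing forward as they close: fully open they stand 13 mm farther back than shut.
Start: joints at [60.459, 14.817, 87.949, -0, 77.235, -11.62], TCP at [169.226, 523.324, 231.31] pointing down, gripper open.
Joint ranges: [-179.93, 179.93], [-52.35, 119.4], [10.71, 147.94], [-69.91, 249.91], [12.55, 155.21], [-178.61, 178.61]. Speed limits (degrees/s): [147.25, 147.25, 180, 180, 180, 180].

## Interface

Orientations are given as [roll, pitch, yaw] about the fixed x, y, z axes, in that order (R = Rz(yaw) Ry(pitch) Rx(roll)).
In Python, from rig import env gives the robot as it stands.
- The arm moves only by the shell command python3 -m crank 'ROWS' [FORCE]. ROWS is a JSON object of lists of equal length, an entry for each row: "translation": the shift along the tool's x, y, z in units of 50 mm (1.0 is 50 mm), a list of three; "dr": the turn, a rotation vector about the tool's x, y, z in units of 5 degrees (1.0 is 5 degrees), a list of three; "fingers": the closure, from -1 (fully open) to 1 (shut), so that 0 is half open. In form: {"translation": [[x, y, z], ...], "dr": [[wx, wy, wz], ...], "fingers": [fingers, ...]}. A call has 1 to 20 rows; each row is the pose to reach, as a shift and turn from the pose commanded when the call began, along the tool's axes at that moment; what a row does not reach only later rows make up. A row lasts 1/10 s, in which the tool goes at most 50 mm and 8.59 degrees, less where a joint would pass 70% of its speed; a pose out of reach is approached as far as the arm can. A call with a gripper value outside its range is refused whole. The fingers move at their own pace and stop on an object; FORCE is the grip in N (left out, the last holds). Time passes only in rows, so rows that repeat a pose let the fingers close. It gives the time, the measured TCP pose, the force and the opening at its end, in the units of the state.
- env.get_state(): the state, without advancing time (a new reading comes with each control period).
- env.snapshot(name): name is "side" or "top"; returns (picture, depth): 384x512x3 uint8, red, green, blue; 384x512 float32, mm along the optical axis (not along the pixel's ray), 0 where there is no reading.
- env.camera_model(name): a dict with "intrinsics" (3x3 intrinsics, pixels), "R" (3x3) and "t" (3): a world point X has camera coordinates R X + t. Camera axes: x right, y down, z forward; pixel columns grow to the right and rows downward; lengths in mm; the calibration is good to about 2 mm. A picture is of the moment at which its call begins. camera_model takes no time and is no camera call.
- env.job_done(): hands the job in, once; it reports no verdict.
Trained networks look in the newest picture that a camera, given by its name, has taken for a name from the list of things; names that differ only in an ending like _2 or _b are one class to them, and where a whole thing is asked for, a point or a joint stands for the part that bears it (a point fixed in the world has none). Each returns a list of dicts, best first, with "p" (0 to 1); they miss things now and then, are a little off and sometimes report something else, mostly with a low value. They report only what shows in the picture. A call takes as long as a camera call. They do not tell look-alikes from the thing itself.
- env.masks_of(camera, thing): "mask" (384x512 bool, what is visible of it) and "rect" ([left, top, width, height] in pixels, round what is visible of it).
The state is a dict: "time_s": time; "joint_positions": joint angles; "joint_vel": joint speeds; "joint_torque": joint torques, N m; "tool_pos": TCP position; "orientation": TCP orientation; "force": force on the tool from outside, world axes, zero at the start; "wrist_torque": the same for the moment, N m; "gripper_width": opening from 0.0 (shut) to 1.0 (fully open).
Only numpy, scipy, OpenCV 4.12 (cv2) and the standard library are available. Lean on these libraries where they do the work, as an engineer would, in place of code of your own. Each camera call takes 0.05 s, during which the arm holds its last target.

## Task

Pick the brass lock body out of the green tray and, holding it upright, press the middle of its key face squarely against the foot of the dial gauge so that the plunger goes in about half way, then turn it round and press the middle of its plain back against the foot in the same way, never driving the plunger to its stop. Then hold it up to the inspection camera, upright, with the middle of the key face on the lens axis, 130 mm in front of the lens and square to it, and finish while still holding it there, steady and in the air. Leave the steel lock, the pen cup, the small bin and the tape roll where they are, and do not knock the camera out of its setting.

Things in the scene. Friction and masses are not known exactly. Their poses are not given: they have to be found in the camera images.
- lock_center (a point): Centre of the brass lock body, an upright block 26 mm (its x) by 34 mm (its y) by 72 mm tall (its z, up), about 0.35 kg, standing loose in the green tray on the tray's 5 mm floor. Its +x side is the key face: it carries a flush round steel plug with a black keyway slot, and a red stripe runs along the top edge on that side. The -x side is the plain back. The 34 mm between the plain +y and -y sides is the width to grasp.
- lock_key (a point): Middle of the lock's key face, 13 mm from lock_center along the lock's +x, 36 mm above the lock's underside.
- lock_back (a point): Middle of the lock's plain back, 13 mm from lock_center along the lock's -x, 36 mm above the lock's underside.
- spare_center (a point): Centre of a dark steel lock body of the same size (26 x 34 x 72 mm), without plug or stripe, standing loose in the same tray. Leave alone.
- tray: Low green tray, fixed, 200 mm (x) by 300 mm (y), walls 25 mm high and 5 mm thick, floor 5 mm thick; origin under its centre on the table.
- gauge: Dial gauge on a small grey stand, fixed; round dark dial 60 mm across, whose top is 125 mm above the table. Origin on the table under the stand; its +x is level and is the way the plunger points out; the dial stands at its x = -20 mm, the stem and plunger reach out to x = +85 mm at a height of 95 mm.
- plunger_foot (a point): Centre of the outer flat surface of the gauge's plunger foot, a red disc 18 mm across, upright, 95 mm above the table, looking along the gauge's +x. It moves back with the plunger.
- plunger (a joint): How far the plunger is pushed in, m: 0 free, 0.012 at its stop. A spring of about 0.3 N per mm with 0.9 N at the start (about 2.7 N half way) returns it.
- lens (a point): Middle of the inspection camera's front lens glass (dark blue disc 34 mm across in a white ring 68 mm across). +x is level and is the way the camera looks; z is up. The head, 52 mm wide and high, reaches 108 mm behind the lens and is clamped on a column 20 mm thick, whose axis is 65 mm behind the lens and whose top is 326 mm above the table; the lens height differs from start to start, 170 to 250 mm.
- focus (a point): The point in the air where the middle of the key face belongs: on the lens axis, 130 mm in front of the lens glass (the lens's +x); axes as the lens. Nothing is there to see.
- pencup: Brown cup with three pens, 72 mm across, 95 mm high, pens to 160 mm; origin under its centre. Leave alone.
- smallbin: Open green bin, 110 x 130 x 70 mm high, with brass discs; origin under its centre. Leave alone.
- tape: Roll of blue tape lying flat, 90 mm across, 22 mm high; origin under its centre. Leave alone.
Things that resemble listed ones, but are neither listed nor needed, are in the scene too. There is more than one size of the part that bears lock_center; the job needs the smaller.

How it is judged:
By the outcome, as a careful person would: the job done as asked, in the order asked, and still so for the second after the job is handed in, while the arm keeps its last pose, push and grip.
It also fails if it takes over 61 s, if anything falls off the work surface, if the arm or the gripper's body presses on something with over 40 N, if the wrist force passes 120 N, or if a joint passes its speed limit or range.

## Working session

There is one attempt and no reset: what is moved stays moved. The work goes in short steps, Python scripts to look and compute and a shell command to move; the robot and the scene stay as the last step left them, time stands still between calls to the robot, and variables do not carry over. Pictures are saved under pics/ and viewed, and the job is handed in when it is done.

```bash
ls; mkdir -p pics
python3 - <<'E'
from rig import env
import cv2,numpy as np
print(env.get_state(), env.pinch_z)
for n in("side","top"):
    p,d=env.snapshot(n); cv2.imwrite(f"pics/{n}0.png",cv2.cvtColor(p,cv2.COLOR_RGB2BGR)); np.save(f"/tmp/{n}d.npy",d); np.save(f"/tmp/{n}p.npy",p)
    m=env.camera_model(n); print(n,m)
E
```

```text
pics
{'time_s': 0.0, 'joint_positions': array([ 6.04594275e+01,  1.48583419e+01,  8.80119231e+01,  1.53381991e-05,
        7.72330117e+01, -1.16223272e+01]), 'joint_vel': array([-0.06382859, -0.02874555,  0.00760718, -0.00547318, -0.03561824,
        0.05760054]), 'joint_torque': array([ 1.75266065e-03, -4.46036732e+01, -2.90562218e+01,  2.01856569e-04,
        1.18925655e-02, -7.93680471e-06]), 'tool_pos': array([168.95158121, 522.8566472 , 230.47737332]), 'orientation': array([-1.79898844e+02, -2.08207249e-02,  1.62081733e+02]), 'force': array([-0.80224644,  0.78580237, -0.39716389]), 'wrist_torque': array([ 0.00492457, -0.00341278,  0.01388912]), 'gripper_width': 1.0005032057935819} 18.700000000000003
side {'intrinsics': array([[387.09176052,   0.        , 260.42314531],
       [  0.        , 387.09176052, 194.15581574],
       [  0.        ,   0.        ,   1.        ]]), 'R': array([[ 0.93803064, -0.34596389,  0.02018656],
       [-0.18223457, -0.54197181, -0.82040059],
       [ 0.29476953,  0.7658822 , -0.57143275]]), 't': array([-488.82098832,  200.96606376,  985.12860586])}
top {'intrinsics': array([[394.37013182,   0.        , 256.36062143],
       [  0.        , 394.37013182, 194.91589068],
       [  0.        ,   0.        ,   1.        ]]), 'R': array([[-0.00741992, -0.99990913,  0.0112548 ],
       [-0.99053298,  0.00580658, -0.13715207],
       [ 0.13707426, -0.0121659 , -0.99048606]]), 't': array([  13.70398289,  506.58831969, 1338.32499547])}
```

View pics/side0.png

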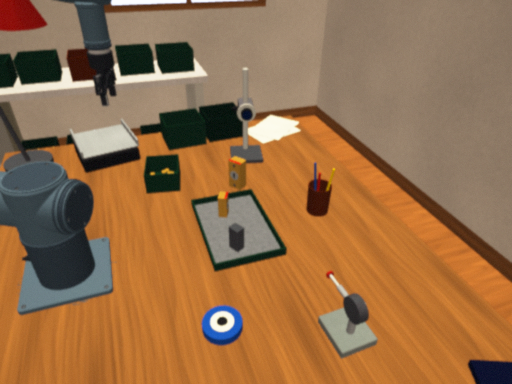

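View pics/top0.png

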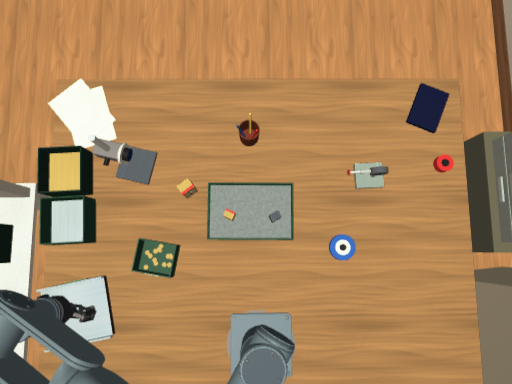

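Two brass locks show: the one in the tray (side 223,204; top 229,214) and a bigger one standing outside the tray (side 237,172; top 187,188). The one in the green tray is smaller, so it fits the description. I'll check that in an enlarged crop and run the networks.

```bash
cat > h.py <<'E'
import numpy as np,cv2
from rig import env
def cam(n):
    m=env.camera_model(n); return np.array(m["intrinsics"]),np.array(m["R"]),np.array(m["t"])
def bp(n,us,vs,ds):
    K,R,t=cam(n); us,vs,ds=[np.asarray(a,float) for a in(us,vs,ds)]
    X=np.stack([(us-K[0,2])/K[0,0]*ds,(vs-K[1,2])/K[1,1]*ds,ds],-1)
    return (X-t)@R
def proj(n,P):
    K,R,t=cam(n); X=np.asarray(P)@R.T+t; return (X@K.T)[...,:2]/X[...,2:3]
def cloud(n,d,rect):
    l,t,w,h=rect; v,u=np.mgrid[t:t+h,l:l+w]; dd=d[v,u]; return bp(n,u,v,dd),dd>0
def crop(p,rect,s,fn):
    l,t,w,h=rect; c=cv2.resize(p[t:t+h,l:l+w],None,fx=s,fy=s,interpolation=cv2.INTER_CUBIC); cv2.imwrite(fn,cv2.cvtColor(c,cv2.COLOR_RGB2BGR))
E
python3 - <<'E'
from h import *
import pickle
p={n:np.load(f"/tmp/{n}p.npy") for n in("side","top")}; D={n:np.load(f"/tmp/{n}d.npy") for n in("side","top")}
crop(p["side"],(190,60,120,210),5 and 2.8,"pics/c_side.png")
crop(p["top"],(150,140,160,110),5,"pics/c_top.png")
out={}
for n in("side","top"):
    for th in("lock_center","spare_center","plunger_foot","gauge","lens","tray"):
        r=env.masks_of(n,th); out[n,th]=r
        for x in r:
            if x["p"]<.2: continue
            m=x["mask"]; v,u=np.nonzero(m); P=bp(n,u,v,D[n][v,u]); ok=D[n][v,u]>0
            print(n,th,round(x["p"],2),x["rect"],m.sum(),np.median(P[ok],0).round(1) if ok.any() else None,P[ok].min(0).round(0) if ok.any() else None,P[ok].max(0).round(0)if ok.any() else None)
pickle.dump(out,open("/tmp/masks.pkl","wb"))
E
```

```text
side lock_center 0.73 [226.1, 156.1, 19.1, 34.5] 537 [522.3 234.7  56.4] [500. 214.  -4.] [591. 418. 104.]
side lock_center 0.6 [217.6, 191.4, 12.7, 28.5] 276 [434.3  91.6  47.7] [419.  81.   2.] [475. 179.  79.]
side spare_center 0.74 [228.5, 225.0, 16.9, 26.4] 394 [427.4 -61.   48.1] [412. -76.   3.] [475.  59.  79.]
side spare_center 0.67 [328.0, 271.0, 7.2, 12.1] 60 [ 573.3 -303.    97.5] [ 566. -328.   -2.] [ 636. -229.  105.]
side plunger_foot 0.57 [325.3, 269.3, 15.5, 16.0] 57 [ 573.4 -303.5   97.8] [ 566. -332.   91.] [ 583. -295.  105.]
side plunger_foot 0.25 [319.4, 270.5, 56.1, 88.9] 2399 [ 569.6 -406.2   21.8] [ 531. -443.   -4.] [ 636. -229.  126.]
side gauge 0.86 [316.1, 273.2, 60.8, 85.0] 2353 [ 569.6 -406.2   21.8] [ 531. -443.   -1.] [ 664. -295.  126.]
side lens 0.85 [226.9, 98.6, 30.1, 23.9] 365 [617.1 425.9 191.9] [ 586.  401. -685.] [1338. 2302.  215.]
side lens 0.2 [146.1, 155.1, 33.6, 38.2] 1282 [291.8 300.3  38.1] [229. 275.  -2.] [361. 426.  72.]
top lock_center 0.69 [178.0, 181.1, 16.4, 18.5] 215 [525.2 243.7  99.8] [504. 219.  12.] [553. 271. 107.]
top lock_center 0.42 [223.6, 210.1, 10.6, 12.0] 94 [437.1 102.8  76.3] [422.  84.  11.] [454. 120.  83.]
top gauge 0.7 [351.4, 162.4, 38.5, 26.2] 753 [ 572.7 -383.4   23.1] [ 534. -446.   -1.] [ 625. -314.  131.]
top lens 0.86 [92.4, 140.8, 43.8, 26.6] 580 [619.2 447.3 204. ] [585. 405.  -6.] [708. 560. 221.]
top tray 0.71 [204.4, 180.2, 88.8, 58.2] 4851 [458.1  29.3   5.9] [ 351. -125.   -6.] [556. 187.  83.]
```

View pics/c_side.png

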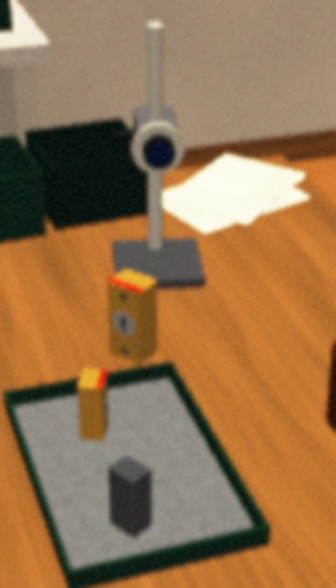

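View pics/c_top.png

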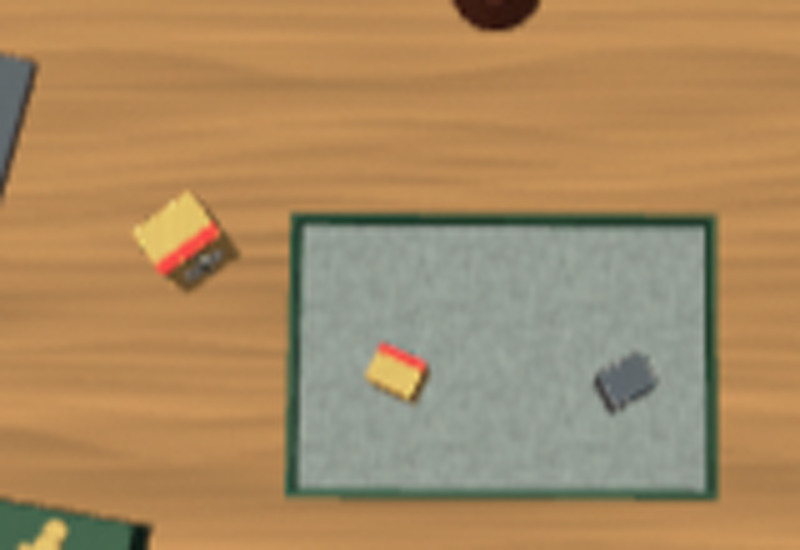

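The crop settles it. The tray lock (crop_top 397,372) is clearly smaller than the outside one (crop_top 185,240), and its red stripe, so the key face, points to upper right (about +x, slightly -y in world). Next I'll fit precise poses for the lock, gauge and lens.

```bash
cat >> h.py <<'E'
def soft(p,rect,bgpix):
    l,t,w,h=rect; c=p[t:t+h,l:l+w].astype(float); d=np.linalg.norm(c-bgpix,axis=2); return d
def hullmask(n,P,rect,ss=8):
    l,t,w,h=rect; q=proj(n,P); q=(q+0.5-[l,t])*ss
    H=cv2.convexHull(q.astype(np.float32)).reshape(-1,2)
    m=np.zeros((h*ss,w*ss),np.uint8); cv2.fillConvexPoly(m,np.round((H-0.5)*16).astype(np.int32),255,shift=4)
    return cv2.resize(m,(w,h),interpolation=cv2.INTER_AREA)/255.
def rz(a): c,s=np.cos(np.radians(a)),np.sin(np.radians(a)); return np.array([[c,-s,0],[s,c,0],[0,0,1]])
def box(c,yaw,dim):
    s=np.array([[i,j,k] for i in(-.5,.5) for j in(-.5,.5) for k in(-.5,.5)])*dim
    return s@rz(yaw).T+c
E
python3 - <<'E'
from h import *
from scipy.optimize import minimize
p={n:np.load(f"/tmp/{n}p.npy") for n in("side","top")}; D={n:np.load(f"/tmp/{n}d.npy") for n in("side","top")}
rects={"side":(208,184,32,42),"top":(216,200,28,28)}
A={}
for n,r in rects.items():
    l,t,w,h=r; c=p[n][t:t+h,l:l+w].astype(float)
    # brass: R-B high vs gray tray ; 
    a=(c[...,0]-c[...,2]); fg=np.percentile(a,97); bg=np.median(a)
    A[n]=np.clip((a-bg)/(0.45*(fg-bg)),0,1) if n=="top" else np.clip((a-bg)/(0.7*(fg-bg)),0,1)
    print(n,fg,bg); print((A[n][::2,::2]*9).round().astype(int) if 0 else "")
def cost(x,use=("side","top")):
    return sum(((hullmask(n,box([x[0],x[1],41],x[2],[26,34,72]),rects[n])-A[n])**2).sum() for n in use)
for use in(("side","top"),("side",),("top",)):
    best=None
    for y0 in(-40,-28,-15):
        r=minimize(cost,[437,101,y0],args=(use,),method="Nelder-Mead",options=dict(initial_simplex=[[437,101,y0],[442,101,y0],[437,106,y0],[437,101,y0+8]],xatol=.05,fatol=.001))
        if best is None or r.fun<best.fun: best=r
    print(use,best.x.round(2),round(best.fun,2))
# depth
for n,r in rects.items():
    P,ok=cloud(n,D[n],r); P=P[ok]
    T=P[(P[:,2]>74)]; print(n,"top face pts",len(T),T.mean(0).round(1),T[:,2].std().round(2))
    if len(T)>5:
        print(cv2.minAreaRect(T[:,:2].astype(np.float32)))
    F=P[(P[:,2]<4+4)&(P[:,2]>-5)]; print("floor",np.median(F[:,2]))
    S=P[(P[:,2]>20)&(P[:,2]<70)&(np.hypot(P[:,0]-437,P[:,1]-101)<40)]
    print("side pts",len(S));
E
```

```text
side 180.0 14.0

top 122.01999999999998 1.0

('side', 'top') [437.96 105.96 -18.87] 292.14
('side',) [447.94 161.13  33.6 ] 227.35
('top',) [439.94 104.74 -24.69] 1.89
side top face pts 78 [436.8  73.6  76.3] 1.08
((432.47784423828125, 37.50851058959961), (164.3668212890625, 31.671173095703125), 85.2507095336914)
floor 4.113954379765044
side pts 143
top top face pts 69 [439.4 102.9  77.5] 2.05
((439.5253601074219, 103.42196655273438), (32.85093307495117, 25.789691925048828), 63.81067657470703)
floor 4.636448888020087
side pts 11
```

```bash
python3 - <<'E'
from h import *
p={n:np.load(f"/tmp/{n}p.npy") for n in("side","top")}
crop(p["side"],(300,255,90,110),6 and 5,"pics/g_side.png")
crop(p["top"],(340,150,60,45),10,"pics/g_top.png")
crop(p["side"],(220,60,60,110),5,"pics/l_side.png")
crop(p["top"],(85,130,80,60),9,"pics/l_top.png")
E
python3 - <<'E'
from h import *
from scipy.optimize import minimize
p={n:np.load(f"/tmp/{n}p.npy") for n in("side","top")}; D={n:np.load(f"/tmp/{n}d.npy") for n in("side","top")}
rects={"side":(212,201,22,25),"top":(216,200,28,28)}
A={}
for n,r in rects.items():
    l,t,w,h=r; c=p[n][t:t+h,l:l+w].astype(float)
    a=(c[...,0]-c[...,2]); fg=np.percentile(a,95); bg=np.median(a)
    A[n]=np.clip((a-bg)/((.45 if n=="top" else .7)*(fg-bg)),0,1)
print((A["side"]*9).round().astype(int))
def cost(x,use=("side","top")):
    return sum(((hullmask(n,box([x[0],x[1],41],x[2],[26,34,72]),rects[n])-A[n])**2).sum() for n in use)
for use in(("side","top"),("side",),("top",)):
    best=None
    for y0 in(-40,-28,-15):
        r=minimize(cost,[437,101,y0],args=(use,),method="Nelder-Mead",options=dict(initial_simplex=[[437,101,y0],[442,101,y0],[437,106,y0],[437,101,y0+8]],xatol=.05,fatol=.001))
        if best is None or r.fun<best.fun: best=r
    print(use,best.x.round(2),round(best.fun,2))
E
```

```text
[[0 0 0 0 0 2 9 9 9 9 9 9 9 9 9 6 2 0 0 0 0 0]
 [0 0 0 0 0 2 9 9 9 9 9 9 9 9 9 4 1 0 0 0 0 0]
 [0 0 0 0 0 2 9 9 9 9 9 9 9 9 9 2 1 0 0 0 0 0]
 [0 0 0 0 0 2 9 9 9 9 9 9 9 9 9 2 1 0 0 0 0 0]
 [0 0 0 0 0 2 8 9 9 9 9 9 9 9 9 2 1 0 0 0 0 0]
 [0 0 0 0 0 2 8 9 9 9 9 9 9 9 9 3 2 0 0 0 0 0]
 [0 0 0 0 0 2 7 9 9 9 9 9 9 9 9 3 2 1 0 0 0 0]
 [0 0 0 0 0 2 7 9 9 9 9 9 9 9 9 5 3 1 0 0 0 0]
 [0 0 0 0 0 1 7 9 9 9 9 9 9 9 9 7 4 1 0 0 0 0]
 [0 0 0 0 0 1 6 9 9 9 9 9 9 9 9 8 4 1 0 0 0 0]
 [0 0 0 0 0 1 6 9 9 9 9 9 9 9 9 8 3 0 0 0 0 0]
 [0 0 0 0 0 1 6 9 9 9 9 9 9 9 9 7 2 0 0 0 0 0]
 [0 0 0 0 0 1 6 9 9 9 9 9 9 9 9 6 1 0 0 0 0 0]
 [0 0 0 0 0 1 5 9 9 9 9 9 9 9 9 5 1 0 0 0 0 0]
 [0 0 0 0 0 1 4 9 9 9 9 9 9 9 9 4 1 0 0 0 0 0]
 [0 0 0 0 0 1 3 7 8 9 9 9 9 9 8 3 0 0 0 0 0 0]
 [0 0 0 0 0 0 1 3 4 4 4 5 5 6 5 1 0 0 0 0 0 0]
 [0 0 0 0 0 0 0 1 1 0 1 1 1 1 1 0 0 0 0 0 0 0]
 [0 0 0 0 0 0 0 0 0 0 0 0 0 0 0 0 0 0 0 0 0 0]
 [0 0 0 0 0 0 0 0 0 0 0 0 0 0 0 0 0 0 0 0 0 0]
 [0 0 0 0 0 0 0 0 0 0 0 0 0 0 0 0 0 0 0 0 0 0]
 [0 0 0 0 0 0 0 0 0 0 0 0 0 0 0 0 0 0 0 0 0 0]
 [0 0 0 0 0 0 0 0 0 0 0 0 0 0 0 0 0 0 0 0 0 0]
 [0 0 0 0 0 0 0 0 0 0 0 0 0 0 0 0 0 0 0 0 0 0]
 [0 0 0 0 0 0 0 0 0 0 0 0 0 0 0 0 0 0 0 0 0 0]]
('side', 'top') [437.85 105.31 -22.76] 12.95
('side',) [436.38 106.41 -17.91] 1.89
('top',) [439.93 104.74 -24.71] 2.0
```

View pics/g_side.png

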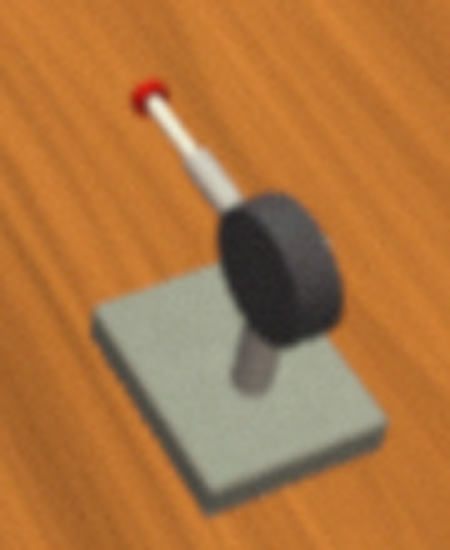

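View pics/g_top.png

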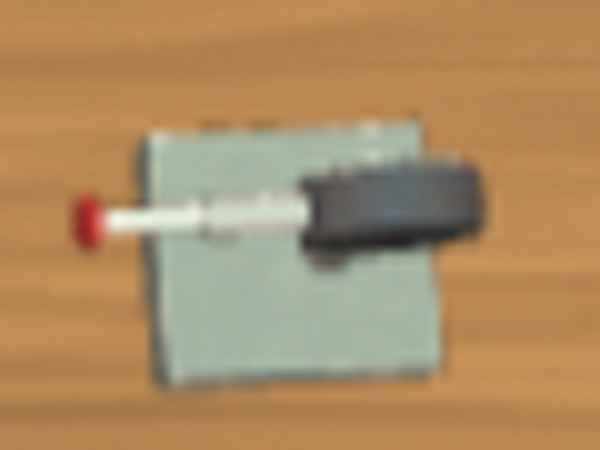

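View pics/l_top.png

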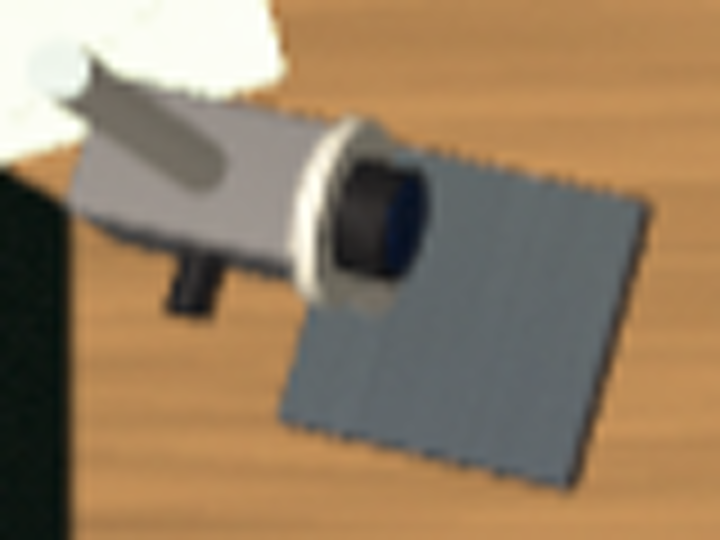

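View pics/l_side.png

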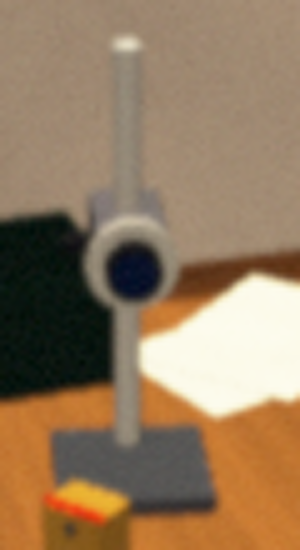

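Run:
```python
from h import *
from scipy.optimize import least_squares
p={n:np.load(f"/tmp/{n}p.npy") for n in("side","top")}; D={n:np.load(f"/tmp/{n}d.npy") for n in("side","top")}
def tri(us,ut):
    f=lambda X:np.r_[proj("side",X[None])[0]-us,proj("top",X[None])[0]-ut]
    r=least_squares(f,[550,0,100]); return r.x,r.fun
# red foot centroid
for n,rc in(("side",(320,264,20,20)),("top",(342,162,14,20))):
    l,t,w,h=rc; c=p[n][t:t+h,l:l+w].astype(float); m=(c[...,0]-1.3*c[...,1]-20)*((c[...,1]<90)); m=np.clip(m,0,None); m[m<15]=0
    v,u=np.mgrid[t:t+h,l:l+w]; print(n,"red",(u*m).sum()/m.sum(),(v*m).sum()/m.sum(),(m>0).sum())
    P,ok=cloud(n,D[n],rc); s=(m>30)&ok; print(np.median(P[s],0).round(1))
# lens: dark blue
for n,rc in(("side",(236,100,22,28)),("top",(122,145,14,20))):
    l,t,w,h=rc; c=p[n][t:t+h,l:l+w].astype(float); m=np.clip(c[...,2]-1.25*c[...,0]-15,0,None)
    v,u=np.mgrid[t:t+h,l:l+w]; print(n,"lens",(u*m).sum()/m.sum(),(v*m).sum()/m.sum(),(m>0).sum())
    P,ok=cloud(n,D[n],rc); s=(m>10)&ok; print(np.median(P[s],0).round(1),P[s].std(0).round(1))
# head cloud top
P,ok=cloud("top",D["top"],(88,135,60,35)); P=P[ok]
for z0 in range(150,330,10): print(z0,((P[:,2]>=z0)&(P[:,2]<z0+10)).sum(),end="; ")
```

```text
side red 328.84644082972693 273.0990896881063 34
[ 572.7 -299.8   98.7]
top red 348.36277840694595 171.8069711840946 13
[ 573.1 -298.6  101.5]
side lens 246.31018867924527 114.63509433962264 53
[614.2 409.1 182.9] [6.  3.1 6.5]
top lens 129.06588579795022 154.61786237188872 27
[608.3 409.1 184.7] [8.5 2.2 6.1]
150 2; 160 19; 170 33; 180 79; 190 88; 200 354; 210 63; 220 13; 230 6; 240 12; 250 10; 260 11; 270 11; 280 12; 290 10; 300 14; 310 12; 320 42;
```

Run:
```python
from h import *
p={n:np.load(f"/tmp/{n}p.npy") for n in("side","top")}; D={n:np.load(f"/tmp/{n}d.npy") for n in("side","top")}
P,ok=cloud("top",D["top"],(80,130,75,50)); 
Z=P[...,2]; s=ok&(Z>195)&(Z<216); Q=P[s]
print("head top z hist",np.histogram(Q[:,2],bins=np.arange(195,217,1))[0])
zt=np.median(Q[(Q[:,2]>200)&(Q[:,2]<213)][:,2]); print(zt)
T=Q[abs(Q[:,2]-zt)<4][:,:2].astype(np.float32); r=cv2.minAreaRect(T); print(r, len(T), T.mean(0))
# robust: connected comp, remove column part: fit edges by quantiles
from scipy.optimize import minimize_scalar
for a in np.arange(-130,-95,2.5):
    d=np.array([np.cos(np.radians(a)),np.sin(np.radians(a))]); n=np.array([-d[1],d[0]])
    l=T@n; k=T@d; print(a,"width",np.round(np.percentile(l,98)-np.percentile(l,2),1),end=" | ")
print()
# column: points top view high and side view
C=P[ok&(Z>225)]; 
for z0 in range(225,330,20):
    c=C[(C[:,2]>z0)&(C[:,2]<z0+20)]; print("coltop",z0,len(c),c.mean(0).round(1))
for rc in((235,66,20,32),(235,122,20,30)):
    S,o=cloud("side",D["side"],rc); S=S[o]; S=S[(S[:,1]<600)&(S[:,0]<720)&(S[:,2]>20)&(S[:,1]>405)]
    for z0 in range(20,330,30):
        c=S[(S[:,2]>z0)&(S[:,2]<z0+30)]
        if len(c)>5: print("colside",z0,len(c),np.median(c,0).round(1))
# plates yaw: points z small
from scipy.optimize import minimize
for nm,rc,zr in(("camplate",(110,140,50,50),(6,30)),("gaugeplate",(345,155,50,40),(6,40))):
    S,o=cloud("top",D["top"],rc); z=S[...,2]; print(nm,np.histogram(z[o],bins=np.arange(-6,40,3))[0])
```

```text
head top z hist [ 6  8 10 10 12 18 15 14 39 42 46 57 38 50 35 22 15  7  8  3  4]
206.3594000135064
((629.5811157226562, 461.2326965332031), (106.52704620361328, 51.7259407043457), 76.56997680664062) 325 [627.7124  464.25958]
-130.0 width 72.0 | -127.5 width 70.1 | -125.0 width 68.1 | -122.5 width 65.9 | -120.0 width 63.6 | -117.5 width 61.3 | -115.0 width 59.1 | -112.5 width 56.6 | -110.0 width 54.6 | -107.5 width 52.7 | -105.0 width 50.6 | -102.5 width 50.5 | -100.0 width 50.7 | -97.5 width 51.7 | 
coltop 225 18 [627.6 465.8 235.6]
coltop 245 23 [628.4 466.  255.6]
coltop 265 23 [628.5 466.4 276. ]
coltop 285 23 [628.1 465.9 296.3]
coltop 305 37 [629.5 468.4 318.5]
coltop 325 27 [632.4 472.7 326.9]
colside 200 7 [628.9 465.2 226.5]
colside 230 42 [627.7 462.7 245.4]
colside 260 41 [627.5 465.4 273.9]
colside 290 43 [628.  464.2 305.4]
colside 320 14 [631.3 467.5 323.7]
colside 20 69 [632.9 591.4  34. ]
colside 50 65 [632.7 472.5  63. ]
colside 80 36 [626.5 464.1  95.1]
colside 110 26 [627.4 464.1 120.9]
camplate [167 355 376 151  42  92 280 340 191  40   5   2   1   1   2]
gaugeplate [149 415 412 165  28  12  16  51 143 209  97  18   5   2   0]
```

Run:
```python
from h import *
from scipy.optimize import minimize
p={n:np.load(f"/tmp/{n}p.npy") for n in("side","top")}; D={n:np.load(f"/tmp/{n}d.npy") for n in("side","top")}
def fitplate(n,rc,x0,valid,h,show=False):
    l,t,w,hh=rc; c=p[n][t:t+hh,l:l+w].astype(float); rb=c[...,0]-c[...,2]
    wood=np.median(rb[rb>40]); fg=np.median(rb[rb<30]); a=np.clip((rb-wood)/(fg-wood),0,1)
    V=valid(*np.meshgrid(np.arange(l,l+w),np.arange(t,t+hh)))
    def cost(x):
        m=hullmask(n,box([x[0],x[1],h/2],x[2],[abs(x[3]),abs(x[4]),h]),rc); return (((m-a)**2)*V).sum()
    s=np.array([x0]+[np.array(x0)+d for d in np.diag([6,6,6,6,6])],float)
    r=minimize(cost,x0,method="Nelder-Mead",options=dict(initial_simplex=s,maxiter=900,xatol=.02,fatol=.001)); print(n,r.x.round(2),round(r.fun,2))
# camera plate: valid excluding head region (upper-left)
fitplate("top",(112,143,50,48),[600,390,-103,100,110],lambda u,v:(u>133)|(v>166),15)
fitplate("side",(228,143,40,24),[600,390,-103,100,110],lambda u,v:(v<160),15)
fitplate("top",(342,153,58,44),[570,-395,91,80,80],lambda u,v:(v<165)&(u<370)|(v>176)&(u>352),20)
fitplate("side",(312,300,70,62),[570,-395,91,80,80],lambda u,v:(u<340)|(v>326),20)
# plunger rod axis, top: whiteness between foot and dial columns 351..369
c=p["top"].astype(float)
cs=[]
for u in range(350,371):
    col=c[160:185,u]; print(u,[int(x) for x in (col.sum(1)/3)[5:18]])
```

```text
top [ 623.46  439.   -193.58  117.73  117.02] 3.51
side [ 625.06  445.04 -191.28  115.07  105.66] 45.28
top [ 570.74 -391.61   92.39   97.87   70.5 ] 25.79Traceback (most recent call last):
  File "<stdin>", line 16, in <module>
  File "<stdin>", line 11, in fitplate
    res = _minimize_neldermead(fun, x0, args, callback, bounds=bounds,
                               **options)
    fxe = func(xe)
    fx = function(np.copy(x), *(wrapper_args + args))
  File "<stdin>", line 9, in cost
  File "h.py", line 18, in hullmask
    l,t,w,h=rect; q=proj(n,P); q=(q+0.5-[l,t])*ss
                    ~~~~^^^^^
  File "h.py", line 10, in proj
    K,R,t=cam(n); X=np.asarray(P)@R.T+t; return (X@K.T)[...,:2]/X[...,2:3]
          ~~~^^^
  File "h.py", line 4, in cam
    m=env.camera_model(n); return np.array(m["intrinsics"]),np.array(m["R"]),np.array(m["t"])
ValueError: time passes only in moves, steps and waits
```

```bash
python3 - <<'E'
from rig import env
import pickle
pickle.dump({n:env.camera_model(n) for n in("side","top")},open("cams.pkl","wb"))
E
sed -i 's/^    m=env.camera_model(n); return.*/    m=CAM[n]; return np.array(m["intrinsics"]),np.array(m["R"]),np.array(m["t"])/; s/^from rig import env/from rig import env\nimport pickle; CAM=pickle.load(open("\.\/cams.pkl","rb"))/' h.py
python3 - <<'E'
from h import *
from scipy.optimize import minimize
p={n:np.load(f"/tmp/{n}p.npy") for n in("side","top")}; D={n:np.load(f"/tmp/{n}d.npy") for n in("side","top")}
def fitplate(n,rc,x0,valid,h):
    l,t,w,hh=rc; c=p[n][t:t+hh,l:l+w].astype(float); rb=c[...,0]-c[...,2]
    wood=np.median(rb[rb>40]); fg=np.median(rb[rb<30]); a=np.clip((rb-wood)/(fg-wood)*1.4-.2,0,1)
    V=valid(*np.meshgrid(np.arange(l,l+w),np.arange(t,t+hh)))
    cost=lambda x:(((hullmask(n,box([x[0],x[1],h/2],x[2],[abs(x[3]),abs(x[4]),h]),rc)-a)**2)*V).sum()
    s=np.array([x0]+[np.array(x0)+d for d in np.diag([6,6,6,6,6])],float)
    r=minimize(cost,x0,method="Nelder-Mead",options=dict(initial_simplex=s,maxiter=900,xatol=.02,fatol=.001)); print(n,r.x.round(2),round(r.fun,2))
    return a
for h in(18,22): a=fitplate("top",(342,153,58,44),[570,-395,91,80,80],lambda u,v:((u>352)&(u<370)&((v<167)|(v>174)))|((v>176)&(u>352))|((u>346)&(v>177)),h)
for h in(18,22): fitplate("side",(312,300,70,62),[570,-395,91,80,80],lambda u,v:(u<340)|(v>326),h)
# rod cloud
for n,rc in(("top",(343,162,30,18)),("side",(322,266,40,36))):
    P,o=cloud(n,D[n],rc); l,t,w,h=rc; c=p[n][t:t+h,l:l+w].astype(float)
    s=o&(P[...,2]>85)&(P[...,2]<106)&(P[...,1]>-372)&(P[...,1]<-300)&(abs(P[...,0]-572)<15)&(c.min(2)>95)
    Q=P[s]; print(n,len(Q),np.median(Q,0).round(1))
    u,v=np.meshgrid(np.arange(l,l+w),np.arange(t,t+h)); u=u[s];v=v[s]
    # intersect rays with z=95 plane
    K,R,tt=cam(n); C=-R.T@tt; ray=np.stack([(u-K[0,2])/K[0,0],(v-K[1,2])/K[1,1],np.ones(len(u))],-1)@R
    X=C+ray*((95-C[2])/ray[:,2])[:,None]
    for Y in(X,): 
        vx,vy,x0,y0=cv2.fitLine(Y[:,:2].astype(np.float32),cv2.DIST_HUBER,0,.01,.01).ravel(); print("ray95 yaw",np.degrees(np.arctan2(vy,vx)),"x at y=-300:",x0+(-300-y0)*vx/vy)
    vx,vy,x0,y0=cv2.fitLine(Q[:,:2].astype(np.float32),cv2.DIST_HUBER,0,.01,.01).ravel(); print("depth yaw",np.degrees(np.arctan2(vy,vx)),"x at y=-300:",x0+(-300-y0)*vx/vy)
    # red foot ray at z=95
def ray95(n,u,v,z=95):
    K,R,tt=cam(n); C=-R.T@tt; r=np.array([(u-K[0,2])/K[0,0],(v-K[1,2])/K[1,1],1])@R; return (C+r*(z-C[2])/r[2]).round(1)
print("foot",ray95("side",328.85,273.1),ray95("top",348.36,171.81)); print("lens",ray95("side",246.31,114.64,181),ray95("top",129.07,154.6,181))
E
```

```text
top [ 579.72 -391.58   92.25   98.41   88.44] 0.62
top [ 579.28 -390.92   92.27   97.07   87.66] 0.55
side [ 579.63 -388.82   92.45   98.89   88.55] 3.59
side [ 578.68 -390.14   92.44   96.84   86.99] 3.45
top 65 [ 576.7 -343.5   99.3]
ray95 yaw -88.42674 x at y=-300: 576.92535
depth yaw -87.30785 x at y=-300: 575.0392
side 114 [ 573.8 -344.    98.4]
ray95 yaw -88.1681 x at y=-300: 575.05304
depth yaw -88.80163 x at y=-300: 573.34906
foot [ 574.9 -295.3   95. ] [ 575. -299.   95.]
lens [615.8 412.5 181. ] [616.6 411.  181. ]
```

```bash
cat >> h.py <<'E'
from scipy.spatial.transform import Rotation as Ro
def plan(x,y,z,yaw,roll=180,pitch=0):
    s=env.get_state(); R=Ro.from_euler("xyz",s["orientation"],degrees=True); T=Ro.from_euler("xyz",[roll,pitch,yaw],degrees=True)
    d=R.inv().apply(np.array([x,y,z])-s["tool_pos"])/50; rv=(R.inv()*T).as_rotvec(degrees=True)/5
    print("t",round(float(s["time_s"]),2),"pos",s["tool_pos"].round(1),"rpy",s["orientation"].round(2),"F",s["force"].round(2),"w",round(float(s["gripper_width"]),3),"j6",s["joint_positions"][[0,5]].round(1))
    print("translation",d.round(3),"dr",rv.round(3))
E
python3 -c "
from h import *
plan(438.5,105.2,130,70); plan(438.5,105.2,230,-25)"
```

```text
t 0.7 pos [169.2 523.3 231.3] rpy [180.    -0.   162.08] F [-0.58  0.43 -0.42] w 1.004 j6 [ 60.5 -11.6]
translation [-7.698 -6.3    2.026] dr [-0.    -0.    18.416]
t 0.7 pos [169.2 523.3 231.3] rpy [180.    -0.   162.08] F [-0.58  0.43 -0.42] w 1.004 j6 [ 60.5 -11.6]
translation [-7.698 -6.3    0.026] dr [  0.      0.    -34.584]
```

```bash
python3 -m crank '{"translation":[[-0.6,-0.5,0],[-1.2,-1,0],[-1.9,-1.5,0],[-2.6,-2.1,0],[-3.3,-2.7,0],[-4,-3.3,0],[-4.7,-3.9,0],[-5.4,-4.5,0],[-6.1,-5,0.2],[-6.8,-5.5,0.5],[-7.3,-6,0.8],[-7.7,-6.3,1],[-7.7,-6.3,1],[-7.7,-6.3,1]],"dr":[[0,0,1.5],[0,0,3],[0,0,4.6],[0,0,6.2],[0,0,7.8],[0,0,9.4],[0,0,11],[0,0,12.6],[0,0,14.2],[0,0,15.8],[0,0,17.4],[0,0,18.4],[0,0,18.4],[0,0,18.4]],"fingers":[-1,-1,-1,-1,-1,-1,-1,-1,-1,-1,-1,-1,-1,-1]}' 40; python3 -c "
from h import *
plan(438.5,105.2,115,-25)"
```

```text
time_s: 2.1
tool_pos: [438.5, 105.0, 181.2]
orientation: [-179.9, -0.0, 70.1]
force: [-0.3, 0.0, -0.7]
gripper_width: 0.999
t 2.1 pos [438.5 105.  181.2] rpy [-179.94   -0.     70.06] F [-0.29  0.03 -0.74] w 0.999 j6 [-0.8 19.1]
translation [0.005 0.    1.323] dr [-1.0000e-02  1.0000e-02  1.9012e+01]
```

```bash
python3 -m crank '{"translation":[[0,0,0.1],[0,0,0.2],[0,0,0.3],[0,0,0.4],[0,0,0.5],[0,0,0.6],[0,0,0.7],[0,0,0.8],[0,0,0.9],[0,0,1.0],[0,0,1.1],[0,0,1.3],[0,0,1.3],[0,0,1.3]],"dr":[[0,0,1.6],[0,0,3.2],[0,0,4.8],[0,0,6.4],[0,0,8],[0,0,9.6],[0,0,11.2],[0,0,12.8],[0,0,14.4],[0,0,16],[0,0,17.6],[0,0,19],[0,0,19],[0,0,19]],"fingers":[-1,-1,-1,-1,-1,-1,-1,-1,-1,-1,-1,-1,-1,-1]}'
python3 - <<'E'
from h import *
plan(438.5,105.2,31,-25)
for n,r,s in(("side",(170,100,110,130),5),("top",(190,150,110,90),6)):
    p,d=env.snapshot(n); crop(p,r,s,f"pics/over_{n}.png")
E
```

```text
time_s: 3.5
tool_pos: [438.4, 106.1, 116.9]
orientation: [-180.0, -0.0, -24.6]
force: [-0.9, -0.6, -0.5]
gripper_width: 1.0
t 3.5 pos [438.4 106.1 116.9] rpy [-1.7998e+02 -2.0000e-02 -2.4610e+01] F [-0.87 -0.64 -0.53] w 1.0 j6 [ -0.6 114. ]
translation [0.009 0.015 1.718] dr [-0.004 -0.003  0.077]
```

View pics/over_side.png

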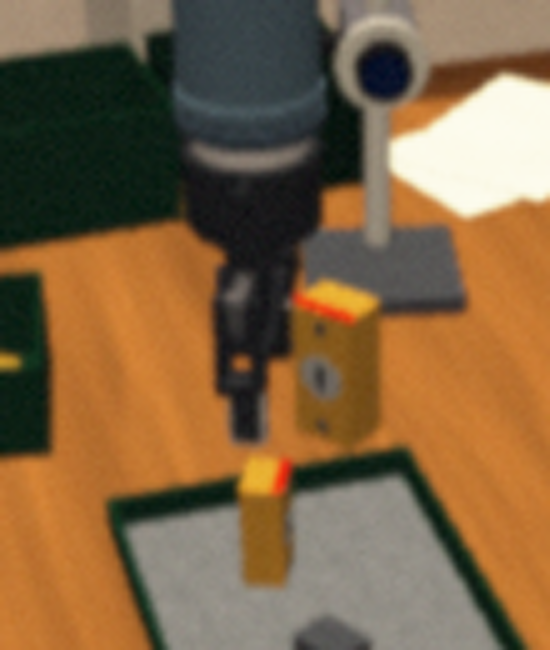

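View pics/over_top.png

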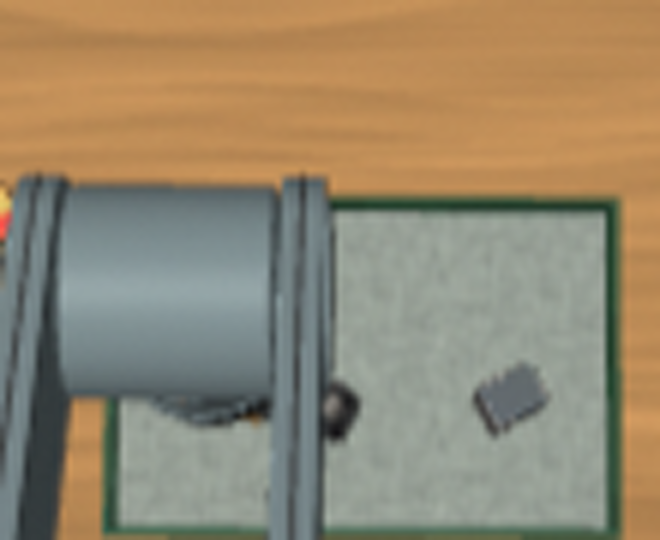

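```bash
python3 -m crank '{"translation":[[0,0,0.3],[0,0,0.7],[0,0,1.1],[0,0,1.4],[0,0,1.6],[0,0,1.7],[0,0,1.7],[0,0,1.7],[0,0,1.7],[0,0,1.7],[0,0,1.7],[0,0,1.7],[0,0,1.7],[0,0,1.7],[0,0,1.7],[0,0,1.7]],"dr":[[0,0,0],[0,0,0],[0,0,0],[0,0,0],[0,0,0],[0,0,0],[0,0,0],[0,0,0],[0,0,0],[0,0,0],[0,0,0],[0,0,0],[0,0,0],[0,0,0],[0,0,0],[0,0,0]],"fingers":[-1,-1,-1,-1,-1,-1,-1,-1,1,1,1,1,1,1,1,1]}' 70; python3 -c "
from h import *
plan(438.5,105.2,31,-25)"
```

```text
time_s: 5.2
tool_pos: [438.9, 105.1, 31.7]
orientation: [-180.0, -0.0, -24.9]
force: [-0.4, -1.0, 4.6]
gripper_width: 0.388
t 5.2 pos [438.9 105.1  31.7] rpy [-1.7998e+02 -4.0000e-02 -2.4920e+01] F [-0.41 -1.    4.64] w 0.388 j6 [ -0.7 114.2]
translation [-0.009  0.002  0.014] dr [-0.003 -0.008  0.016]
```

```bash
python3 -m crank '{"translation":[[0,0,-0.1],[0,0,-0.3],[0,0,-0.7],[0,0,-1.2],[0,0,-1.7],[0,0,-2.2],[0,0,-2.6],[0,0,-2.8],[0,0,-2.8],[0,0,-2.8],[0,0,-2.8]],"dr":[[0,0,0],[0,0,0],[0,0,0],[0,0,0],[0,0,0],[0,0,0],[0,0,0],[0,0,0],[0,0,0],[0,0,0],[0,0,0]],"fingers":[1,1,1,1,1,1,1,1,1,1,1]}'
python3 - <<'E'
from h import *
# gauge axis
g=92.35; gx=np.array([np.cos(np.radians(g)),np.sin(np.radians(g))]); foot=np.array([575.4,-298])
for k in(13+60,13+5): print(k,foot+gx*k)
plan(*(foot+gx*73),150,g-180)
for n,r,s in(("side",(190,80,100,130),5),):
    p,d=env.snapshot(n); crop(p,r,s,f"pics/lift_{n}.png"); np.save("/tmp/liftp.npy",p); np.save("/tmp/liftd.npy",d)
E
```

```text
time_s: 6.3
tool_pos: [437.6, 105.1, 170.1]
orientation: [179.9, 0.1, -24.9]
force: [0.7, 0.3, -3.9]
gripper_width: 0.391
73 [ 572.40672707 -225.06139351]
18 [ 574.6619327  -280.01513812]
t 6.3 pos [437.6 105.1 170.1] rpy [ 1.7994e+02  1.4000e-01 -2.4920e+01] F [ 0.68  0.35 -3.94] w 0.391 j6 [ -0.7 114.2]
translation [5.228 4.853 0.394] dr [ 0.026  0.018 12.546]
```

View pics/lift_side.png

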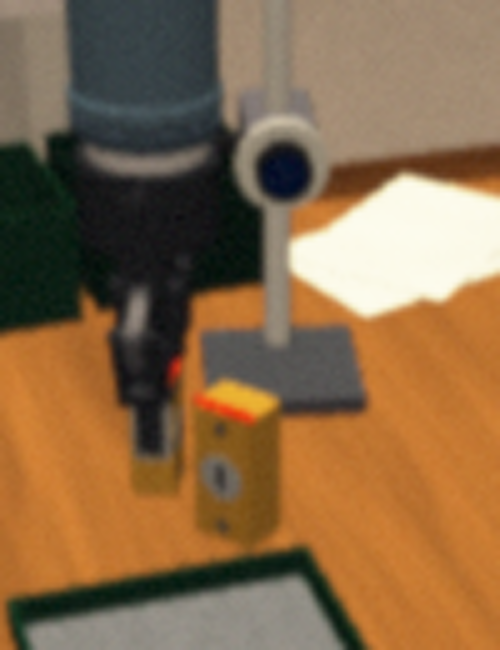

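The lock is held and upright. The next move takes it over to the approach point in front of the gauge foot.

```bash
python3 -m crank '{"translation":[[0.3,0.3,0],[0.8,0.7,0],[1.3,1.2,0],[1.9,1.7,0],[2.5,2.3,0],[3.1,2.9,0.1],[3.7,3.4,0.2],[4.3,4.0,0.3],[4.8,4.4,0.4],[5.1,4.7,0.4],[5.23,4.85,0.4],[5.23,4.85,0.4],[5.23,4.85,0.4],[5.23,4.85,0.4]],"dr":[[0,0,0.6],[0,0,1.8],[0,0,3.2],[0,0,4.6],[0,0,6],[0,0,7.4],[0,0,8.8],[0,0,10.2],[0,0,11.4],[0,0,12.2],[0,0,12.55],[0,0,12.55],[0,0,12.55],[0,0,12.55]],"fingers":[1,1,1,1,1,1,1,1,1,1,1,1,1,1]}'
python3 - <<'E'
from h import *
plan(572.4,-225,85.7,-87.65)
E
```

```text
time_s: 7.75
tool_pos: [573.1, -223.5, 151.2]
orientation: [180.0, 0.0, -87.6]
force: [0.8, 0.7, -3.8]
gripper_width: 0.395
t 7.75 pos [ 573.1 -223.5  151.2] rpy [ 1.7996e+02  5.0000e-02 -8.7550e+01] F [ 0.75  0.67 -3.77] w 0.395 j6 [-31.7 145.9]
translation [0.031 0.015 1.311] dr [0.007 0.009 0.019]
```

```bash
python3 -m crank '{"translation":[[0,0,0.2],[0,0,0.5],[0.1,0,0.8],[0.3,0,1.1],[0.5,0,1.25],[0.7,0,1.3],[0.8,0,1.3],[0.8,0,1.3],[0.8,0,1.3],[0.8,0,1.3]],"dr":[[0,0,0],[0,0,0],[0,0,0],[0,0,0],[0,0,0],[0,0,0],[0,0,0],[0,0,0],[0,0,0],[0,0,0]],"fingers":[1,1,1,1,1,1,1,1,1,1]}'
python3 - <<'E'
from h import *
plan(573.8,-275,85.7,-87.65)
for n,r,s in(("side",(300,215,80,90),6),("top",(310,140,80,60),8)):
    p,d=env.snapshot(n); crop(p,r,s,f"pics/ap_{n}.png"); np.save(f"/tmp/ap_{n}p.npy",p); np.save(f"/tmp/ap_{n}d.npy",d)
E
```

```text
time_s: 8.75
tool_pos: [575.4, -264.8, 86.9]
orientation: [-180.0, -0.0, -87.7]
force: [-0.1, -0.4, -4.4]
gripper_width: 0.388
t 8.75 pos [ 575.4 -264.8   86.9] rpy [-1.7996e+02 -2.0000e-02 -8.7670e+01] F [-0.12 -0.36 -4.42] w 0.388 j6 [-34.8 142.9]
translation [0.202 0.041 0.024] dr [-0.008 -0.004 -0.003]
```

View pics/ap_side.png

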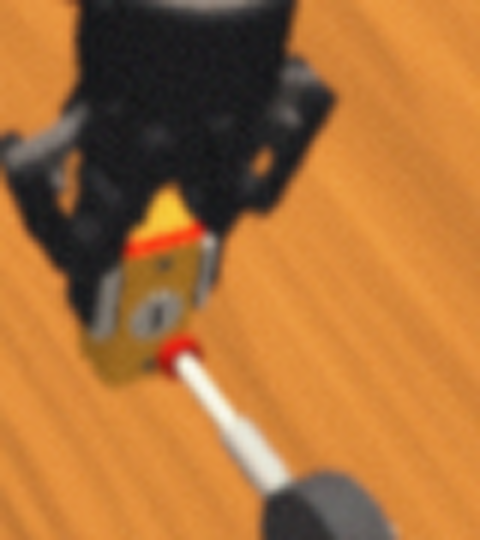

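View pics/ap_top.png

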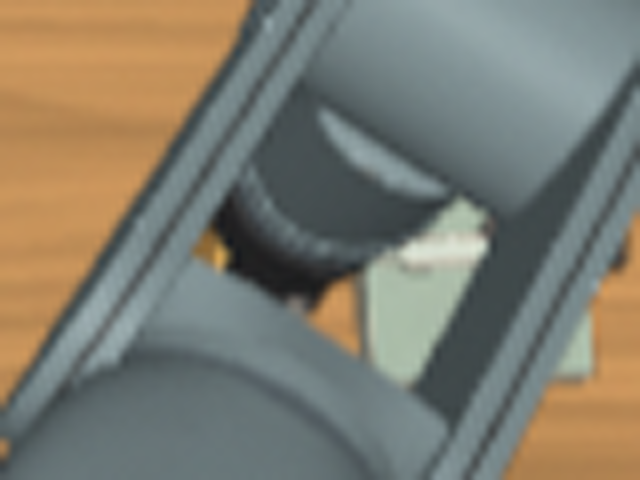

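Run:
```python
from h import *
p=np.load("/tmp/ap_sidep.npy").astype(float); D=np.load("/tmp/ap_sided.npy")
key=np.array([575.9,-277.8,96.2]); print("pred key",proj("side",key).round(2),"foot",proj("side",np.array([575.4,-299.,95])).round(2))
l,t,w,h=320,259,13,16
c=p[t:t+h,l:l+w]; rb=c[...,0]-c[...,2]; print(rb.astype(int))
m=(rb<45); v,u=np.mgrid[t:t+h,l:l+w]; 
P,ok=cloud("side",D,(310,255,24,22)); 
pr=p[255:277,310:334]; rbf=pr[...,0]-pr[...,2]
print(np.round(P[...,1]).astype(int)[::2])
l,t,w,h=322,268,16,14
c=p[t:t+h,l:l+w]; mr=np.clip(c[...,0]-1.3*c[...,1]-20,0,None)*(c[...,1]<90)*(c[...,0]>110); mr[mr<15]=0; v,u=np.mgrid[t:t+h,l:l+w]; print("red",(u*mr).sum()/mr.sum(),(v*mr).sum()/mr.sum(),(mr>0).sum())
```

```text
pred key [325.63 267.31] foot [329.84 274.21]
[[ 67 114 122 125 121 108  78  61  88 116 127 122 102]
 [ 66 113 123 124 122 116 100 100 112 125 126 121  99]
 [ 59 109 122 122 122 119 117 120 123 127 127 122  90]
 [ 67 113 121 121 121 114 112 110 114 123 123 111  75]
 [ 78 114 121 118 107  93  83  72  83  99 115 109  62]
 [ 90 119 119 107  83  59  47  37  42  64  92 102  57]
 [ 98 118 105  77  53  32  22  19  24  38  76  98  60]
 [104 109  83  48  27  17  13  14  18  36  79 112 101]
 [102  93  55  30  19  14   9  18  24  47  95 130 140]
 [100  79  35  21  16  14   9  21  37  73 114 139 150]
 [105  80  36  22  18  20  26  42  68 106 134 146 155]
 [116  95  53  37  36  40  54  86 118 146 165 169 161]
 [119 112  91  73  70  83  96 134 168 187 192 187 171]
 [118 119 117 110 112 115 135 173 203 207 197 183 164]
 [123 121 123 119 120 124 150 184 193 172 133 115 125]
 [121 124 122 117  98 105 141 170 157 107  67  62  84]]
[[-281 -280 -279 -274 -276 -275 -273 -280 -279 -278 -279 -277 -271 -271
  -273 -272 -272 -275 -274 -278 -276 -277 -276 -276]
 [-279 -279 -277 -279 -273 -274 -279 -277 -279 -
[... 546 characters left out ...]
-280 -278 -277 -278 -276 -276]
 [-180 -182 -268 -273 -273 -274 -273 -277 -277 -276 -278 -278 -278 -280
  -278 -279 -279 -280 -276 -277 -277 -276 -202 -203]
 [-188 -190 -191 -253 -274 -274 -275 -277 -277 -277 -280 -277 -278 -276
  -278 -279 -278 -279 -277 -278 -276 -277 -207 -208]
 [-195 -196 -193 -255 -258 -263 -274 -276 -273 -277 -276 -278 -278 -278
  -277 -278 -278 -276 -276 -294 -295 -296 -214 -215]
 [-200 -201 -201 -257 -259 -263 -267 -273 -277 -279 -280 -277 -277 -276
  -277 -276 -276 -298 -300 -299 -301 -302 -301 -301]
 [-206 -209 -210 -210 -262 -265 -269 -274 -277 -278 -279 -278 -278 -276
  -277 -278 -299 -300 -303 -302 -303 -304 -300 -302]]
red 328.6282667043367 273.04619296510805 30
```

```bash
python3 -m crank '{"translation":[[0.1,0.03,0.02],[0.2,0.03,0.02],[0.3,0.03,0.02],[0.3,0.03,0.02],[0.3,0.03,0.02],[0.3,0.03,0.02]],"dr":[[0,0,0],[0,0,0],[0,0,0],[0,0,0],[0,0,0],[0,0,0]],"fingers":[1,1,1,1,1,1]}'
cat > fr.py <<'E'
from h import *
F=[];T=[]
for i in range(4):
    env.snapshot("side"); s=env.get_state(); F.append(s["force"]); T.append(s["tool_pos"])
print("F",np.mean(F,0).round(2),np.std(F,0).round(2),"pos",np.mean(T,0).round(2))
E
python3 fr.py
```

```text
time_s: 9.45
tool_pos: [574.2, -279.9, 85.2]
orientation: [180.0, 0.0, -87.7]
force: [-0.5, 0.3, -4.1]
gripper_width: 0.389
F [ 0.01  0.61 -3.66] [0.62 0.19 0.33] pos [ 574.3  -279.81   85.28]
```

```bash
python3 -m crank '{"translation":[[0.04,0,0],[0.08,0,0],[0.08,0,0],[0.08,0,0]],"dr":[[0,0,0],[0,0,0],[0,0,0],[0,0,0]],"fingers":[1,1,1,1]}'; python3 fr.py;  python3 -m crank '{"translation":[[0.04,0,0],[0.04,0,0],[0.04,0,0]],"dr":[[0,0,0],[0,0,0],[0,0,0]],"fingers":[1,1,1]}'; python3 fr.py
```

```text
time_s: 10.05
tool_pos: [574.5, -283.9, 85.3]
orientation: [-180.0, 0.0, -87.7]
force: [0.6, 0.5, -3.5]
gripper_width: 0.389
F [-0.17  1.15 -3.62] [0.33 0.28 0.42] pos [ 574.5  -283.83   85.32]
time_s: 10.55
tool_pos: [574.6, -285.9, 85.3]
orientation: [-180.0, 0.0, -87.7]
force: [0.6, 1.2, -3.4]
gripper_width: 0.389
F [ 0.68  2.12 -3.87] [0.46 0.33 0.5 ] pos [ 574.57 -285.9    85.3 ]
```

```bash
python3 -m crank '{"translation":[[0.04,0,0],[0.04,0,0],[0.04,0,0]],"dr":[[0,0,0],[0,0,0],[0,0,0]],"fingers":[1,1,1]}'; python3 fr.py
python3 - <<'E'
from h import *
p,d=env.snapshot("side"); crop(p,(305,225,60,75),8,"pics/press1.png"); np.save("/tmp/pr1.npy",p); np.save("/tmp/pr1d.npy",d)
p=p.astype(float)
l,t,w,h=322,268,18,16
c=p[t:t+h,l:l+w]; mr=np.clip(c[...,0]-1.3*c[...,1]-20,0,None)*(c[...,1]<90)*(c[...,0]>110); mr[mr<15]=0; v,u=np.mgrid[t:t+h,l:l+w]; print("red",(u*mr).sum()/mr.sum(),(v*mr).sum()/mr.sum(),(mr>0).sum())
for y in(-299,-302,-305,-311): print(y,proj("side",np.array([575.4,y,95.])).round(2))
E
```

```text
time_s: 11.05
tool_pos: [574.7, -287.9, 85.3]
orientation: [-180.0, 0.0, -87.7]
force: [0.8, 3.1, -4.5]
gripper_width: 0.386
F [ 0.84  2.5  -3.79] [0.45 0.36 0.49] pos [ 574.65 -287.9    85.28]
red 329.8693351925521 274.674568346799 29
-299 [329.84 274.21]
-302 [330.49 275.14]
-305 [331.14 276.08]
-311 [332.45 277.98]
```

View pics/press1.png

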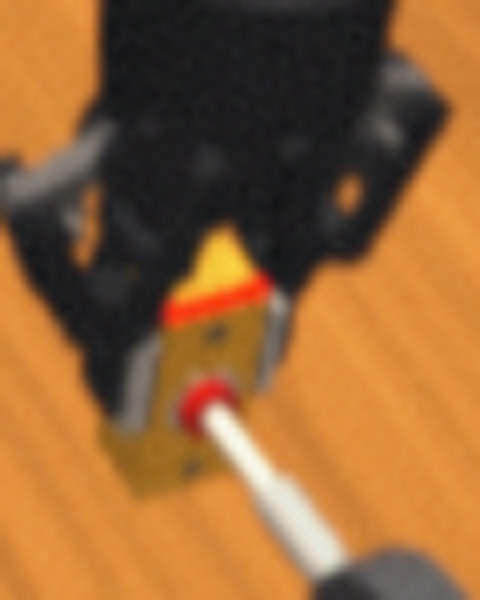

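```bash
python3 -m crank '{"translation":[[0.02,0,0],[0.02,0,0],[0.02,0,0],[0.02,0,0],[0.02,0,0]],"dr":[[0,0,0],[0,0,0],[0,0,0],[0,0,0],[0,0,0]],"fingers":[1,1,1,1,1]}'; python3 fr.py
python3 - <<'E'
from h import *
p,d=env.snapshot("side"); p=p.astype(float)
l,t,w,h=322,268,18,16
c=p[t:t+h,l:l+w]; mr=np.clip(c[...,0]-1.3*c[...,1]-20,0,None)*(c[...,1]<90)*(c[...,0]>110); mr[mr<15]=0; v,u=np.mgrid[t:t+h,l:l+w]; print("red",(u*mr).sum()/mr.sum(),(v*mr).sum()/mr.sum(),(mr>0).sum())
E
```

```text
time_s: 11.8
tool_pos: [574.7, -288.9, 85.3]
orientation: [-180.0, 0.0, -87.7]
force: [0.9, 3.4, -4.1]
gripper_width: 0.389
F [ 1.08  2.69 -3.97] [0.35 0.52 0.37] pos [ 574.68 -288.94   85.28]
red 330.14777862288037 275.05230191042904 28
```

```bash
python3 -m crank '{"translation":[[-0.1,0,0],[-0.3,0,0],[-0.6,0,0],[-0.9,0,0],[-1.1,0,0],[-1.2,0,0],[-1.2,0,0],[-1.2,0,0]],"dr":[[0,0,0],[0,0,0],[0,0,0],[0,0,0],[0,0,0],[0,0,0],[0,0,0],[0,0,0]],"fingers":[1,1,1,1,1,1,1,1]}'; python3 fr.py; python3 -m crank '{"translation":[[0,0,0],[0,0,0],[0,0,0],[0,0,0],[0,0,0],[0,0,0],[0,0,0],[0,0,0],[0,0,0],[0,0,0],[0,0,0],[0,0,0]],"dr":[[0,0,-1],[0,0,-2.5],[0,0,-4],[0,0,-5.6],[0,0,-7.2],[0,0,-8.8],[0,0,-10.4],[0,0,-12],[0,0,-13.6],[0,0,-15.2],[0,0,-16.8],[0,0,-18]],"fingers":[1,1,1,1,1,1,1,1,1,1,1,1]}'
```

```text
time_s: 12.85
tool_pos: [572.5, -229.2, 85.5]
orientation: [-180.0, -0.0, -87.6]
force: [-0.5, 0.7, -4.2]
gripper_width: 0.392
F [-0.02  0.05 -4.03] [0.25 1.12 0.49] pos [ 572.36 -229.61   85.36]
time_s: 14.25
tool_pos: [572.2, -229.5, 85.2]
orientation: [180.0, 0.0, 2.6]
force: [-0.4, 0.5, -3.3]
gripper_width: 0.389
```

```bash
python3 -m crank '{"translation":[[0,0,0],[0,0,0],[0,0,0],[0,0,0],[0,0,0],[0,0,0],[0,0,0],[0,0,0],[0,0,0],[0,0,0],[0,0,0],[0,0,0],[0,0,0],[0,0,0],[0,0,0]],"dr":[[0,0,-1],[0,0,-2.5],[0,0,-4],[0,0,-5.6],[0,0,-7.2],[0,0,-8.8],[0,0,-10.4],[0,0,-12],[0,0,-13.6],[0,0,-15.2],[0,0,-16.8],[0,0,-18],[0,0,-18],[0,0,-18],[0,0,-18]],"fingers":[1,1,1,1,1,1,1,1,1,1,1,1,1,1,1]}'
python3 - <<'E'
from h import *
plan(574.2,-270,85.3,92.35)
p,d=env.snapshot("side"); crop(p,(300,205,70,90),6,"pics/back1.png"); np.save("/tmp/bkd.npy",d)
E
```

```text
time_s: 15.75
tool_pos: [572.2, -229.2, 85.3]
orientation: [-180.0, -0.0, 92.2]
force: [-0.2, -0.2, -4.6]
gripper_width: 0.39
t 15.75 pos [ 572.2 -229.2   85.3] rpy [-180.     -0.     92.19] F [-0.16 -0.19 -4.58] w 0.39 j6 [-32.2 -34.4]
translation [-0.817  0.009 -0.001] dr [-0.    -0.    -0.031]
```

View pics/back1.png

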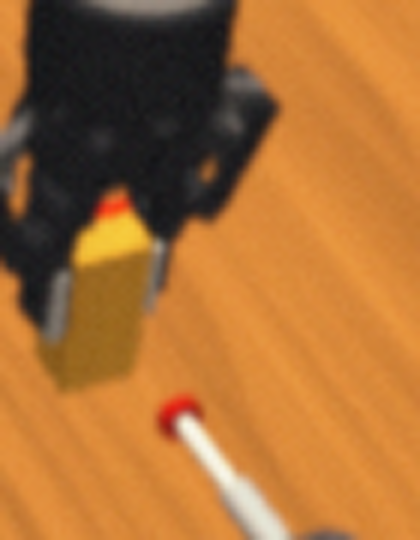

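```bash
python3 -m crank '{"translation":[[-0.1,0,0],[-0.3,0,0],[-0.6,0,0],[-0.8,0,0],[-0.95,0,0],[-1,0,0],[-1,0,0],[-1,0,0]],"dr":[[0,0,0],[0,0,0],[0,0,0],[0,0,0],[0,0,0],[0,0,0],[0,0,0],[0,0,0]],"fingers":[1,1,1,1,1,1,1,1]}'
cat > rd.py <<'E'
from h import *
p,d=env.snapshot("side"); p=p.astype(float)
l,t,w,h=322,266,18,18
c=p[t:t+h,l:l+w]; mr=np.clip(c[...,0]-1.3*c[...,1]-20,0,None)*(c[...,1]<90)*(c[...,0]>110); mr[mr<15]=0; v,u=np.mgrid[t:t+h,l:l+w]; print("red",(u*mr).sum()/mr.sum(),(v*mr).sum()/mr.sum(),(mr>0).sum())
E
python3 fr.py; python3 rd.py; python3 -m crank '{"translation":[[-0.04,0,0],[-0.08,0,0],[-0.08,0,0],[-0.08,0,0]],"dr":[[0,0,0],[0,0,0],[0,0,0],[0,0,0]],"fingers":[1,1,1,1]}'; python3 fr.py; python3 rd.py; python3 -m crank '{"translation":[[-0.04,0,0],[-0.06,0,0],[-0.06,0,0],[-0.06,0,0]],"dr":[[0,0,0],[0,0,0],[0,0,0],[0,0,0]],"fingers":[1,1,1,1]}'; python3 fr.py; python3 rd.py
```

```text
time_s: 16.6
tool_pos: [574.1, -278.7, 85.2]
orientation: [-180.0, -0.0, 92.3]
force: [-0.2, 1.0, -4.7]
gripper_width: 0.387
F [ 0.09 -0.03 -3.51] [0.32 0.34 0.19] pos [ 574.25 -278.45   85.29]
red 328.7968529162349 272.9654825842521 39
time_s: 17.25
tool_pos: [574.5, -282.8, 85.3]
orientation: [180.0, -0.0, 92.3]
force: [0.4, 1.7, -3.9]
gripper_width: 0.387
F [ 0.03  1.74 -3.67] [0.49 0.32 0.28] pos [ 574.49 -282.83   85.31]
red 328.9881253849839 273.4975018821436 36
time_s: 17.9
tool_pos: [574.6, -285.9, 85.3]
orientation: [-180.0, -0.0, 92.3]
force: [0.8, 2.7, -3.6]
gripper_width: 0.392
F [ 0.62  2.34 -3.67] [0.42 0.14 0.4 ] pos [ 574.59 -285.89   85.3 ]
red 329.8823240106233 274.50103282074826 37
```

```bash
python3 -m crank '{"translation":[[-0.03,0,0],[-0.03,0,0],[-0.03,0,0],[-0.03,0,0],[-0.03,0,0]],"dr":[[0,0,0],[0,0,0],[0,0,0],[0,0,0],[0,0,0]],"fingers":[1,1,1,1,1]}'; python3 fr.py; python3 rd.py
python3 - <<'E'
from h import *
p,d=env.snapshot("side"); crop(p,(305,225,60,75),8,"pics/press2.png")
E
```

```text
time_s: 18.65
tool_pos: [574.7, -287.5, 85.3]
orientation: [180.0, -0.0, 92.3]
force: [0.6, 3.7, -2.7]
gripper_width: 0.392
F [ 1.56  3.14 -3.85] [0.38 0.23 0.2 ] pos [ 574.64 -287.43   85.29]
red 330.21685932317996 274.9006987152655 39
```

View pics/press2.png

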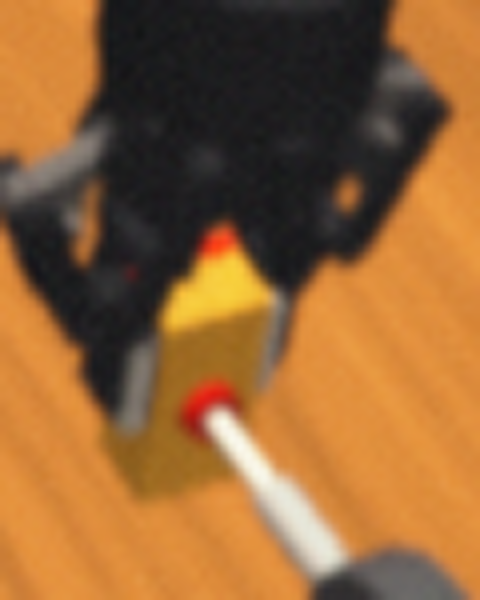

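```bash
python3 -m crank '{"translation":[[0.1,0,0],[0.3,0,0],[0.6,0,0],[0.9,0,-0.1],[1.2,0,-0.4],[1.4,0,-0.9],[1.5,0,-1.5],[1.5,0,-2.1],[1.5,0,-2.7],[1.5,0,-3.1],[1.5,0,-3.3],[1.5,0,-3.3],[1.5,0,-3.3]],"dr":[[0,0,0],[0,0,0],[0,0,0],[0,0,0],[0,0,0],[0,0,0],[0,0,0],[0,0,0],[0,0,0],[0,0,0],[0,0,0],[0,0,0],[0,0,0]],"fingers":[1,1,1,1,1,1,1,1,1,1,1,1,1]}'; python3 -c "
from h import *
plan(582,220,250,76.4)"
```

```text
time_s: 20.25
tool_pos: [571.1, -211.9, 249.7]
orientation: [-179.9, -0.0, 92.3]
force: [0.1, 0.2, -4.1]
gripper_width: 0.389
t 20.25 pos [ 571.1 -211.9  249.7] rpy [-1.7995e+02 -3.0000e-02  9.2350e+01] F [ 0.13  0.23 -4.13] w 0.389 j6 [-30.8 -33.2]
translation [ 8.621e+00  5.710e-01 -2.000e-03] dr [-0.012 -0.005  3.189]
```

```bash
python3 -m crank '{"translation":[[0.2,0,0],[0.6,0,0],[1.2,0.1,0],[1.9,0.1,0],[2.6,0.2,0],[3.3,0.2,0],[4,0.3,0],[4.7,0.3,0],[5.4,0.4,0],[6.1,0.4,0],[6.8,0.5,0],[7.4,0.5,0],[8,0.55,0],[8.4,0.57,0],[8.6,0.57,0],[8.62,0.57,0],[8.62,0.57,0],[8.62,0.57,0]],"dr":[[0,0,0],[0,0,0.2],[0,0,0.4],[0,0,0.6],[0,0,0.9],[0,0,1.2],[0,0,1.5],[0,0,1.8],[0,0,2.1],[0,0,2.4],[0,0,2.7],[0,0,3],[0,0,3.2],[0,0,3.2],[0,0,3.2],[0,0,3.2],[0,0,3.2],[0,0,3.2]],"fingers":[1,1,1,1,1,1,1,1,1,1,1,1,1,1,1,1,1,1]}'; python3 -c "
from h import *
plan(582,271,172.7,76.4)"
```

```text
time_s: 22.05
tool_pos: [582.5, 218.1, 250.1]
orientation: [-180.0, 0.0, 76.3]
force: [-0.8, -0.0, -3.8]
gripper_width: 0.39
t 22.05 pos [582.5 218.1 250.1] rpy [-1.7998e+02  4.0000e-02  7.6260e+01] F [-0.85 -0.03 -3.79] w 0.39 j6 [10.3 24. ]
translation [ 1.026 -0.261  1.547] dr [-0.004  0.008 -0.028]
```

```bash
python3 -m crank '{"translation":[[0.1,0,0.2],[0.3,-0.1,0.5],[0.5,-0.1,0.8],[0.7,-0.2,1.1],[0.9,-0.2,1.4],[1,-0.26,1.5],[1.03,-0.26,1.55],[1.03,-0.26,1.55],[1.03,-0.26,1.55],[1.03,-0.26,1.55],[1.03,-0.26,1.55]],"dr":[[0,0,0],[0,0,0],[0,0,0],[0,0,0],[0,0,0],[0,0,0],[0,0,0],[0,0,0],[0,0,0],[0,0,0],[0,0,0]],"fingers":[1,1,1,1,1,1,1,1,1,1,1]}'
python3 - <<'E'
from h import *
plan(582,271,172.7,76.4)
for n,r,s in(("side",(190,60,110,120),5),("top",(85,130,160,120),5)):
    p,d=env.snapshot(n); crop(p,r,s,f"pics/foc_{n}.png"); np.save(f"/tmp/foc_{n}p.npy",p); np.save(f"/tmp/foc_{n}d.npy",d)
E
```

```text
time_s: 23.15
tool_pos: [582.5, 272.1, 173.6]
orientation: [179.9, -0.0, 76.3]
force: [0.5, -0.6, -4.8]
gripper_width: 0.387
t 23.15 pos [582.5 272.1 173.6] rpy [ 1.7994e+02 -3.0000e-02  7.6300e+01] F [ 0.53 -0.63 -4.76] w 0.387 j6 [15.1 28.8]
translation [-0.023 -0.004  0.017] dr [ 0.013 -0.006 -0.02 ]
```

View pics/foc_side.png

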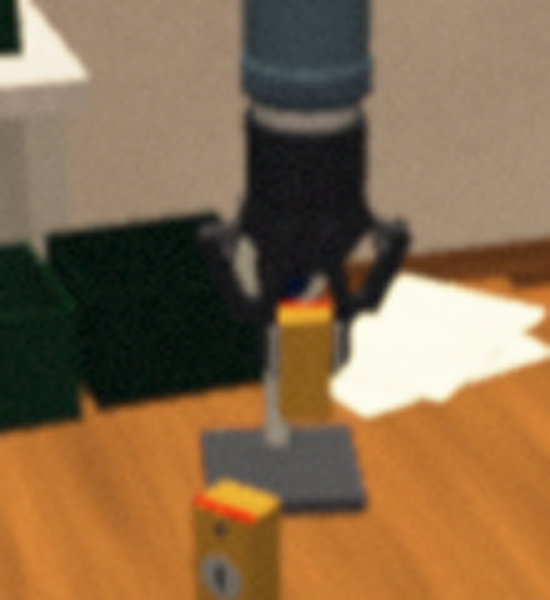

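View pics/foc_top.png

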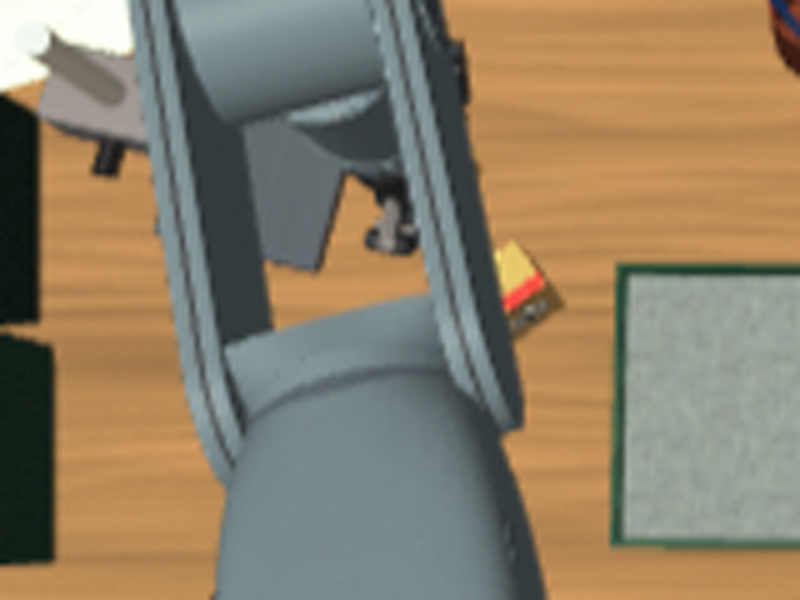

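Run:
```python
from h import *
p=np.load("/tmp/foc_sidep.npy"); D=np.load("/tmp/foc_sided.npy")
c=np.array([582.5,272.1,0])+rz(76.3)@np.array([-.7,0,0])+[0,0,173.6+9.4]
B=box(c,76.3,[26,34,72]); q=proj("side",B)
l,t,w,h=225,100,50,60; s=10
im=cv2.resize(p[t:t+h,l:l+w],None,fx=s,fy=s,interpolation=cv2.INTER_CUBIC)[...,::-1].copy()
Q=((q-[l,t]+.5)*s-.5)
for a in range(8):
    for b in range(a):
        if bin(a^b).count("1")==1: cv2.line(im,tuple(Q[a].round().astype(int).tolist()),tuple(Q[b].round().astype(int).tolist()),(255,255,0),1)
cv2.imwrite("pics/ov.png",im)
# back face depth plane
P,ok=cloud("side",D,(247,124,8,17)); X=P[ok]; loc=(X-c)@rz(76.3)
print("back face local x median",np.median(loc[:,0]).round(2),"should be -13; std",loc[:,0].std().round(2))
A=np.c_[loc[:,1:],np.ones(len(loc))]; k=np.linalg.lstsq(A,loc[:,0],rcond=None)[0]; print("tilt deg yaw,pitch",np.degrees(np.arctan(k[:2])).round(1))
```

```text
back face local x median -14.1 should be -13; std 2.29
tilt deg yaw,pitch [ 0.5 -0.7]
```

View pics/ov.png

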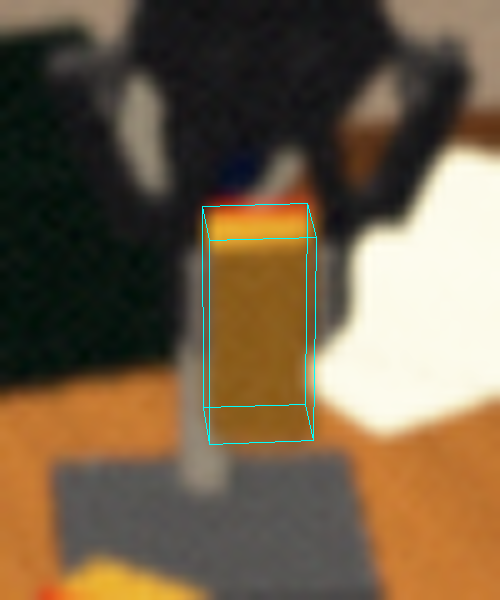

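Run:
```python
from h import *
p=np.load("/tmp/foc_sidep.npy").astype(int); D=np.load("/tmp/foc_sided.npy")
for v in range(118,150): print(v,p[v,250],round(float(D[v,250])), p[v,253],round(float(D[v,253])))
print()
for u in range(242,262): print(u,p[132,u],round(float(D[132,u])))
```

```text
118 [58 55 55] 1383 [135 110  89] 1407
119 [120  86  74] 1383 [146  86  63] 3488
120 [190 105  73] 1407 [191  82  42] 3494
121 [230 130  50] 1248 [222 120  34] 1251
122 [232 164  48] 1241 [231 162  46] 1239
123 [226 164  48] 1230 [220 159  46] 1236
124 [196 137  39] 1227 [183 125  37] 1231
125 [155 103  33] 1233 [150 100  29] 1233
126 [140  93  29] 1234 [139  91  25] 1228
127 [136  91  24] 1229 [139  92  28] 1236
128 [141  96  33] 1238 [138  92  30] 1239
129 [139  91  27] 1233 [136  92  28] 1243
130 [137  92  28] 1239 [138  91  26] 1240
131 [137  89  25] 1243 [139  93  30] 1244
132 [139  91  28] 1243 [138  94  29] 1243
133 [137  92  26] 1247 [139  94  32] 1248
134 [137  91  25] 1247 [138  94  28] 1250
135 [141  93  30] 1247 [140  92  28] 1250
136 [138  92  27] 1253 [138  93  25] 1256
137 [141  94  30] 1257 [139  93  29] 1256
138 [142  94  31] 1257 [142  96  33] 1258
139 [143  96  32] 1261 [142  95  33] 1262
140 [141  93  31] 1262 [140  93  27] 1262
141 [139  92  27] 1263 [140  92  27] 1262
142 [143  93  27] 1264 [141  93  28] 1265
143 [148  99  35] 1267 [147  96  37] 1271
144 [150 101  52] 1266 [147  98  53] 1594
145 [126  95  70] 1577 [127  96  73] 1547
146 [100  91  84] 1539 [99 90 82] 1539
147 [88 85 84] 1532 [86 84 83] 1530
148 [88 85 83] 1521 [88 87 85] 1529
149 [85 83 82] 1522 [88 88 87] 1520

242 [25 26 26] 1252
243 [60 57 52] 1251
244 [100  90  81] 1243
245 [111  93  75] 1242
246 [131  92  43] 1244
247 [137  92  29] 1241
248 [139  92  30] 1243
249 [136  90  27] 1241
250 [139  91  28] 1243
251 [140  92  29] 1243
252 [140  96  32] 1244
253 [138  94  29] 1243
254 [137  91  28] 1242
255 [127  86  32] 1247
256 [102  79  54] 1248
257 [106  94  82] 1252
258 [109  99  88] 1255
259 [165 157 131] 1253
260 [238 234 204] 1669
261 [251 249 232] 1665
```

Run:
```python
from h import *
c=np.array([582.5,272.1,0])+rz(76.3)@np.array([-.7,0,0])+[0,0,173.6+9.4]
def pts(c):
    f=lambda y,z:proj("side",c+rz(76.3)@np.array([-13,y,z]))
    tl,tr,bl,br=f(17,36),f(-17,36),f(17,-36),f(-17,-36)
    vi=lambda a,b,u:a[1]+(b[1]-a[1])*(u-a[0])/(b[0]-a[0]); ui=lambda a,b,v:a[0]+(b[0]-a[0])*(v-a[1])/(b[1]-a[1])
    return np.array([vi(tl,tr,250),vi(bl,br,250),ui(tl,bl,132),ui(tr,br,132)])
m=np.array([124.25,144.3,245.8,256.1])
print("meas",m,"model",pts(c).round(2))
for d in np.eye(3): print(d,((pts(c+2*d)-pts(c))/2).round(3))
lens=np.array([615.8,410,181.8]); print("lens px",proj("side",lens).round(2),"meas 246.31 114.64; top",proj("top",lens).round(2),"meas 129.07 154.62")
for d in np.eye(3): print(d,((proj("side",lens+2*d)-proj("side",lens))/2).round(3))
```

```text
meas [124.25 144.3  245.8  256.1 ] model [123.46 143.75 245.47 255.99]
[1. 0. 0.] [-0.032 -0.034  0.295  0.291]
[0. 1. 0.] [-0.13  -0.138 -0.098 -0.106]
[0. 0. 1.] [-0.292 -0.273  0.    -0.   ]
lens px [246.55 114.7 ] meas 246.31 114.64; top [129.29 154.79] meas 129.07 154.62
[1. 0. 0.] [ 0.267 -0.034]
[0. 1. 0.] [-0.089 -0.108]
[0. 0. 1.] [-0.    -0.264]
```

Run:
```python
from h import *
def ov(fn,out,l,t,s,tcp,yaw,z=9.4,e=-.7):
    im=cv2.imread(fn); c=np.array(tcp)+rz(yaw)@np.array([e,0,0])+[0,0,z]
    Q=(proj("side",box(c,yaw,[26,34,72]))-[l,t]+.5)*s-.5
    for a in range(8):
        for b in range(a):
            if bin(a^b).count("1")==1: cv2.line(im,tuple(Q[a].round().astype(int).tolist()),tuple(Q[b].round().astype(int).tolist()),(255,255,0),1)
    return im
a=ov("pics/press2.png","",305,225,8,[574.64,-287.43,85.29],92.3)
b=ov("pics/lift_side.png","",190,80,5,[437.6,105.1,170.1],-24.9)
cv2.imwrite("pics/ov2.png",a[150:550,50:450]); cv2.imwrite("pics/ov3.png",cv2.resize(b[330:530,80:300],None,fx=2.5,fy=2.5,interpolation=cv2.INTER_CUBIC))
```

```text
(no output)
```

View pics/ov2.png

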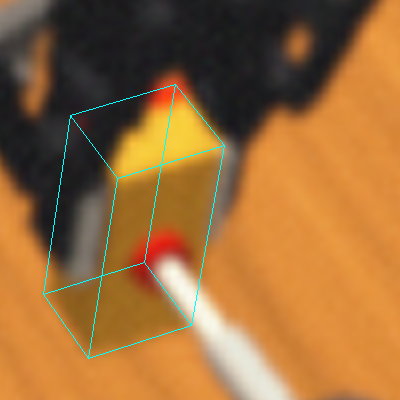

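View pics/ov3.png

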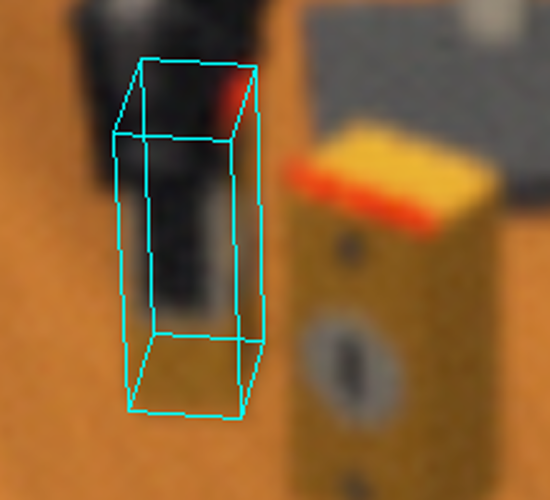

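```bash
python3 fr.py
python3 - <<'E'
from h import *
p,D=env.snapshot("side"); s=env.get_state(); print(s["tool_pos"].round(2),s["orientation"].round(2))
c=s["tool_pos"]+rz(76.3)@np.array([-.7,0,0])+[0,0,9.4]
p=p.astype(int)
def cross(vals,xs,th):
    for i in range(len(vals)-1):
        if (vals[i]-th)*(vals[i+1]-th)<=0 and vals[i]!=vals[i+1]: return round(xs[i]+(th-vals[i])/(vals[i+1]-vals[i]),2)
for u in(249,250,251,252): print(u,"top",cross(p[122:128,u,0],range(122,128),185),"bot",cross(p[141:148,u,2],range(141,148),57))
f=lambda y,z:proj("side",c+rz(76.3)@np.array([-13,y,z])).round(2)
print(f(0,36),f(0,-36),f(17,0),f(-17,0))
for v in(130,132,134,136): print(v,cross(p[v,243:250,2],range(243,250),52),cross(p[v,252:259,2],range(252,259),57))
P,ok=cloud("side",D,(247,126,8,16)); X=P[ok]; print("backx",np.median(((X-c)@rz(76.3))[:,0]))
E
```

```text
F [ 0.18 -0.06 -4.35] [0.31 0.13 0.63] pos [582.17 272.24 173.03]
[582.1  272.3  172.86] [180.     0.    76.32]
249 top 124.5 bot 144.38
250 top 124.46 bot 144.27
251 top 124.51 bot 144.36
252 top 124.44 bot 144.24
[250.65 123.64] [250.52 143.92] [245.34 134.12] [255.82 133.78]
130 243.04 255.92
132 243.0 256.14
134 245.35 255.64
136 245.53 254.86
backx -14.047557482623452
```

Run:
```python
from h import *
from scipy.optimize import minimize
D=np.load("/tmp/topd.npy"); rc=(82,132,55,35); P,ok=cloud("top",D,rc)
Z=P[...,2]; a=(ok&(abs(Z-206.4)<7)).astype(float); V=(Z<217)|(Z<30)  # ignore column
ring=proj("top",np.array([617,414,206])) ; l,t,w,h=rc
u=np.arange(l,l+w)[None,:]+0*np.arange(t,t+h)[:,None]
for umax in(116,118,120):
  W=(V&(u<umax)).astype(float)
  for zt in(205.5,207):
    cost=lambda x:(((hullmask("top",box([x[0],x[1],zt-.5],x[2],[150,x[3],1])+0,rc)-a)**2)*W).sum()
    # long box: rear end at center-75 ; front runs beyond umax
    x0=[628-.235*20,455-.97*20,-103.5,52]
    r=minimize(cost,x0,method="Nelder-Mead",options=dict(initial_simplex=[x0,[x0[0]+5]+x0[1:],[x0[0],x0[1]+6]+x0[2:],x0[:2]+[-99,52],x0[:3]+[49]],maxiter=600))
    x=r.x; d=np.array([np.cos(np.radians(x[2])),np.sin(np.radians(x[2]))]); rear=x[:2]-75*d; lens=rear+108*d
    print(umax,zt,x.round(2),round(r.fun,1),"lens from rear",lens.round(1),"axis at y=410 x=",(x[0]+(410-x[1])*d[0]/d[1]).round(1))
```

```text
116 205.5 [ 623.68  439.71 -104.3    51.95] 8.3 lens from rear [615.5 407.7] axis at y=410 x= 616.1
116 207 [ 623.67  439.11 -103.84   51.98] 8.4 lens from rear [615.8 407.1] axis at y=410 x= 616.5
118 205.5 [ 623.89  439.77 -104.11   52.03] 8.6 lens from rear [615.8 407.8] axis at y=410 x= 616.4
118 207 [ 623.67  439.26 -103.77   52.05] 8.8 lens from rear [615.8 407.2] axis at y=410 x= 616.5
120 205.5 [ 623.67  439.65 -104.38   52.13] 15.1 lens from rear [615.5 407.7] axis at y=410 x= 616.1
120 207 [ 623.39  439.04 -104.19   51.91] 15.0 lens from rear [615.3 407.1] axis at y=410 x= 616.0
```

```bash
python3 -m crank '{"translation":[[-0.01,-0.01,0],[-0.01,-0.01,0],[-0.01,-0.01,0],[-0.01,-0.01,0],[-0.01,-0.01,0],[-0.01,-0.01,0],[-0.01,-0.01,0],[-0.01,-0.01,0]],"dr":[[0,0,0.06],[0,0,0.06],[0,0,0.06],[0,0,0.06],[0,0,0.06],[0,0,0.06],[0,0,0.06],[0,0,0.06]],"fingers":[1,1,1,1,1,1,1,1]}'; python3 fr.py
python3 - <<'E'
from h import *
p,d=env.snapshot("side"); cv2.imwrite("pics/final_side.png",p[...,::-1]); p0=np.load("/tmp/sidep.npy")
a,d2=env.snapshot("top"); a0=np.load("/tmp/topp.npy"); cv2.imwrite("pics/final_top.png",a[...,::-1])
# moved objects check
for nm,im,i0,(l,t,w,h) in(("spare",p,p0,(224,220,26,36)),("cup",p,p0,(300,155,40,65)),("bin",p,p0,(140,150,45,45)),("tape",p,p0,(196,300,52,48)),("coltop",p,p0,(238,64,14,18)),("camhead rear",a,a0,(85,135,25,20)),("biglock",p,p0,(226,156,22,34))):
    print(nm,np.abs(im[t:t+h,l:l+w].astype(int)-i0[t:t+h,l:l+w]).mean().round(2))
s=env.get_state(); print(s["tool_pos"].round(2),s["orientation"].round(2),s["gripper_width"],s["joint_vel"].round(2),s["time_s"])
E
```

```text
time_s: 24.3
tool_pos: [581.5, 272.0, 172.8]
orientation: [180.0, -0.0, 76.0]
force: [-1.0, 0.7, -3.6]
gripper_width: 0.387
F [-0.   -0.02 -3.83] [0.3  0.26 0.33] pos [581.47 272.01 172.81]
spare 1.88
cup 2.14
bin 2.35
tape 1.79
coltop 71.65
camhead rear 3.62
biglock 1.9
[581.49 272.02 172.83] [180.    -0.    76.03] 0.39095985502101854 [ 0.05 -0.01  0.09  0.08  0.   -0.05] 24.6
```

View pics/final_side.png

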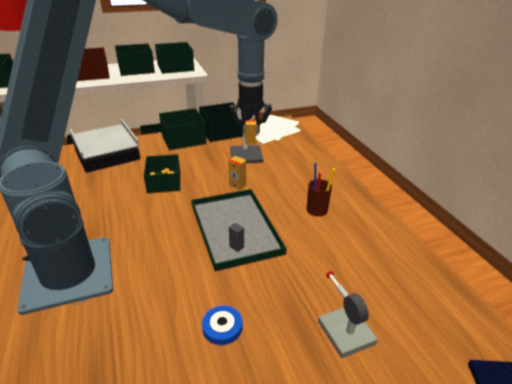

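```bash
python3 -c "
from rig import env
print(env.job_done())"
```

```text
the job is handed in; nothing more can be done
None
```

I took the small brass lock from the tray and pressed its key face, then its plain back, against the gauge foot. I handed in at about 24.6 s of the 61 s allowed, with the key face held up to the inspection camera.

- **Presses:** By image shift the plunger went in about 6.7 mm on the key face and 6.3 mm on the back. By force it was about 5 mm and 6.8 mm. The stop is 12 mm, so neither press came near it. In the pictures the foot sat on the middle of each face, to within about 1–2 mm.
- **Final hold:** The TCP stands at (581.5, 272.0, 172.8), upright, yaw 76.0°, and still. The lens axis was fitted at −104.0°, so the key face is square to it within about 1°. It is about 130 mm from the lens, within 1–2 mm.
- **Left alone:** The steel lock, pen cup, bin, tape and the large brass lock look the same before and after. The rear of the camera head looks unchanged too.

**Checks that disagreed:**
- **Height:** the robot's own position puts the key face about 0.5 mm above the lens axis, while the side picture puts it about 1.4 mm below. I left it between the two.
- **Camera column top:** my before/after check failed there, most likely because the gripper hides it in the last side picture, so that part is unconfirmed.

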